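Charge the coating case with a scoop

TASK

Slide the cover of the aluminium charge case fully open, then use the scoop to take the three ceramic chunks out of the dark steel tray and tip them all into the case's well, never touching the chunks with the fingers. Leave the cover fully open, set the scoop down upright and flat on a bare spot of the table top, let go of it, and do not disturb the other things standing about.

Things in the scene. Friction and masses are not known exactly. Their poses are not given: they have to be found in the camera images.
- stock_tray: Fixed long narrow open tray of dark steel, outside 192 (its x) x 81 (its y) mm; origin centred under it on the table, z up. Inner floor 3 mm above the table, inside 184 x 73 mm, walls 4 mm thick and 18 mm high, except the end wall at its +x end, 32 mm high. The chunks start in the +x half. Smooth (sliding friction about 0.25).
- charge_case: Fixed aluminium case, 190 (its x) x 104 (its y) mm; origin centred under it on the table, z up. Its -x half is an open-topped square well, the +x half a solid deck 52 mm high on which the cover parks. Steel guide rails 5 mm wide along both long edges and a stop bar at the +x end rise to 62 mm.
- case_well (a point): Centre of the well's floor, 4 mm above the table, axes as the case's. The well is 84 x 84 mm inside and its rim is 52 mm above the table (guide rails 61 mm, along the two sides at y = +-47 to 52 mm from the centre).
- cover (a joint): Slide of the flat steel cover plate (92 x 92 x 4 mm, top 56.5 mm above the table) along the case's +x: 0 m = well closed, 0.088 m = end stop, well fully open. It starts nearly shut. Friction about 2 N; it stays where left.
- cover_tab (a point): Centre of the top of the cover's black grip tab, 86.5 mm above the table; it moves with the cover. The tab is 30 mm long (along the slide), 12 mm wide (across) and 30 mm tall, upright on the plate. Axes as the case's.
- scoop: Loose steel scoop, 180 g, standing on its pan. Origin under the pan, x to the open mouth, z up. Pan 66 mm wide (62 inside), floor 2 mm thick from x = -34 to +41 mm (thin lip), sides 24 mm high to x = 6, then 12 to x = 18, back wall 30 mm, smooth (friction 0.25). A strut on the back wall carries a level black bar handle, 12 mm wide (y), 14 mm high, from x = -36 to -137 mm, axis at z = 70 mm.
- scoop_grip (a point): Point on the axis of the scoop's handle, 95 mm behind the origin and 70 mm above it; axes as the scoop's.
- scoop_lip (a point): Middle of the lower edge of the scoop's lip: 41 mm ahead of the scoop's origin, level with its underside.
- chunk_a: White ceramic chunk, loose, 18 mm across and 16 mm high, many-sided, glazed and smooth (friction 0.25), its lower edge rounded, 15 g; origin at the centre of its underside. Lies in the tray at the start.
- chunk_b: White ceramic chunk, loose, 19 mm across and 15 mm high, many-sided, glazed and smooth (friction 0.25), its lower edge rounded, 15 g; origin at the centre of its underside. Lies in the tray at the start.
- chunk_c: White ceramic chunk, loose, 18 mm across and 17 mm high, many-sided, glazed and smooth (friction 0.25), its lower edge rounded, 15 g; origin at the centre of its underside. Lies in the tray at the start.
- clear_tape: Bystander, loose: roll of clear tape lying flat, 93 mm across, 48 mm high; origin under its centre.
- beam_block: Bystander, loose: black finned beam block on a foot, 50x50x76 mm; origin under its centre.
- holder_a: Bystander, loose: black round post holder with a side screw, 40x32x61 mm; origin under its centre.
- riser: Bystander, loose: black square riser block, 50x50x26 mm; origin under its centre.
- lens_box: Bystander, loose: small white lens box, 47x45x19 mm; origin under its centre.
- fork_b: Bystander, loose: black fork-shaped table clamp, 75x34x15 mm; origin under its centre.
- mirror_mount: Bystander, loose: round mirror in a black mount on a post, 52x58x108 mm; origin under its centre.
- sample_block: Bystander, loose: low sample holder, a grey block on a black foot, 46x52x29 mm; origin under its centre.

How it is judged:
By the outcome, as a careful person would: the job done as asked, in the order asked, and still so for the second after the job is handed in, with the robot touching nothing.
It also fails if it takes over 72 s, if anything falls off the work surface, if the arm or the gripper's body presses on something with over 40 N, if the wrist force passes 120 N, or if a joint passes its speed limit or range.

ROBOT

A 6-joint arm with a two-finger parallel gripper is mounted at the origin on a cart in front of the work surface, level with it; the furniture and walls round the work are solid. World frame = base frame: x ahead of the robot, y to its left, z up, the work surface at z = 0. Lengths are in m, angles in degrees, forces in N, time in s.
With the tool pointing down it reaches from about 0.4 to 0.825 m from the base axis. Payload 7 kg.
Tool frame: the origin (TCP) lies at the very end of the fingers, on their centre line; the grasp point (between the pads) lies behind it (r.grasp_offset is the z of the grasp point in the tool frame, in m); z points along the fingers, y is the direction in which the jaws open and shut (so a half turn about z gives the same grasp; the last joint's range is limited). The gripper opens to 88 mm and grips with 3 to 60 N. Pads are 19 mm wide; open, the fingers measure 130 mm over their backs; the gripper's body (78 mm by 193 mm) begins 47 mm behind the grasp point.
Start: joints at [84.861, 20.546, 0.682, 0, -70.136, -16.507], TCP at [0.249, 0.627, 0.227] pointing down, gripper open.
Joint ranges: [-176.03, 176.03], [-82.01, 121.73], [-58.28, 71.71], [-173.87, 95.51], [-174.79, -0.11], [-173.66, 173.66]. Speed limits (degrees/s): [136.94, 136.94, 172.46, 180, 180, 180].

INTERFACE

Orientations are given as [roll, pitch, yaw] about the fixed x, y, z axes, in that order (R = Rz(yaw) Ry(pitch) Rx(roll)).
In Python, from plant import r gives the robot as it stands. The module is installed in compiled form; this text tells all that it offers.
- The arm moves only by the tool servo_tool, never from a script. Its argument "targets" is a list of rows, each an object of numbers: "dx", "dy", "dz": the shift along the world's x, y, z in cm; "spin": the turn about the world's z in rad; "grip": the opening in per cent of the stroke, from 0 (shut) to 100 (fully open). A call has exactly 10 rows; each row is the pose to reach, as a shift and turn from the pose commanded when the call began; what a row does not reach only later rows make up. A row lasts 1/12 s, in which the tool goes at most 41.7 mm and 7.16 degrees, less where a joint would pass 70% of its speed; a pose out of reach is approached as far as the arm can. A call with a gripper value outside its range is refused whole. The fingers move at their own pace and stop on an object; "squeeze" is the grip in N (left out, the last holds). Time passes only in rows, so rows that repeat a pose let the fingers close, or fill a call up. It gives the time, the measured TCP pose, the force and the opening at its end, in the units of the state.
- r.get_state(): the state, without advancing time (a new reading comes with each control period).
- r.capture(name): name is "side" or "top" or "wrist"; returns the picture (480x640x3 uint8, blue, green, red); there is no depth.
- r.get_calibration(name): a dict with "K" (3x3 intrinsics, pixels), "extrinsics" (4x4, takes a point from camera to world coordinates). Camera axes: x right, y down, z forward; pixel columns grow to the right and rows downward; lengths in m; the calibration is good to about 2 mm. A picture is of the moment at which its call begins: read the wrist's pose just before it. get_calibration takes no time and is no camera call; for the wrist camera it gives the pose at the moment of the call.
- r.close_job(): hands the job in, once; it reports no verdict.
Trained networks look in the newest picture that a camera, given by its name, has taken for a name from the list of things; names that differ only in an ending like _2 or _b are one class to them, and where a whole thing is asked for, a point or a joint stands for the part that bears it (a point fixed in the world has none). Each returns a list of dicts, best first, with "p" (0 to 1); they miss things now and then, are a little off and sometimes report something else, mostly with a low value. They report only what shows in the picture. A call takes as long as a camera call.
- r.cut_out(name, camera): "mask" (480x640 bool, what is visible of it) and "extent" ([left, top, right, bottom] in pixels, round what is visible of it).
The state is a dict: "time_s": time; "joints": joint angles; "qd": joint speeds; "joint_torque": joint torques, N m; "tcp_pos": TCP position; "eef_rot": TCP orientation; "contact_force": force on the tool from outside, world axes, zero at the start; "moment": the same for the moment, N m; "gripper_width": finger opening in m.
Only numpy, scipy, OpenCV 4.12 (cv2) and the standard library are available. Lean on these libraries where they do the work, as an engineer would, in place of code of your own. Each camera call takes 0.05 s, during which the arm holds its last target. There are 200 camera calls.

## Working session

There is one attempt and no reset: what is moved stays moved. The work goes in short steps, Python scripts to look and compute and a tool call to move; the robot and the scene stay as the last step left them, time stands still between calls to the robot, and variables do not carry over. Pictures are saved under pics/ and viewed, about 8 in all and at most 12, crops included, and the job is handed in when it is done.

Besides the shell and the picture viewer there is one more tool, called by a JSON object that holds its "method" and its "body", one argument or row to a line. servo_tool: Moves the arm, as the interface text tells. Its arguments: {"type":"object","properties":{"targets":{"type":"array"},"squeeze":{"type":"number"}},"required":["targets"]}

```bash
mkdir -p pics; ls
cat > h.py <<'E'
import numpy as np,cv2
from plant import r
def cal(c):
    d=r.get_calibration(c);return np.array(d["K"]),np.array(d["extrinsics"])
def ray(c,uv,z,ke=None):
    K,E=ke or cal(c)
    uv=np.atleast_2d(uv).astype(float)
    d=(np.c_[uv,np.ones(len(uv))]@np.linalg.inv(K).T)@E[:3,:3].T
    o=E[:3,3];return o+d*((z-o[2])/d[:,2])[:,None]
def proj(c,P,ke=None):
    K,E=ke or cal(c)
    P=(np.atleast_2d(P)-E[:3,3])@E[:3,:3];p=P@K.T;return p[:,:2]/p[:,2:]
E
python3 - <<'E'
from h import *
s=r.get_state();print({k:np.round(v,3) for k,v in s.items()},r.grasp_offset)
for c in("top","side","wrist"):
    K,E=cal(c);im=r.capture(c);cv2.imwrite(f"pics/{c}0.png",im);print(c,K[0,0],E.round(3).tolist())
    for n in("stock_tray","charge_case","cover_tab","scoop","chunk_a","clear_tape","beam_block","holder_a","riser","lens_box","fork_b","mirror_mount","sample_block"):
        try:
            L=r.cut_out(n,c)
        except Exception as e: print(n,e);continue
        for o in L[:4]:
            m=o["mask"];ys,xs=np.nonzero(m)
            if o["p"]>.2:print(c,n,round(o["p"],2),np.round(o["extent"]).astype(int).tolist(),ray(c,[xs.mean(),ys.mean()],0.)[0].round(3)[:2] if len(xs) else"")
E
```

```text
pics
{'time_s': np.float64(0.0), 'joints': array([ 8.4862e+01,  2.0590e+01,  6.3400e-01, -1.8000e-02, -7.0135e+01,
       -1.6508e+01]), 'qd': array([-0.053, -0.07 , -0.005, -0.012,  0.054, -0.089]), 'joint_torque': array([ 0.0000e+00, -5.8272e+01,  2.9305e+01,  6.9970e+00,  7.0000e-03,
       -0.0000e+00]), 'tcp_pos': array([0.249, 0.627, 0.226]), 'eef_rot': array([ 1.79909e+02, -1.00000e-02, -2.16520e+01]), 'contact_force': array([ 0.005,  0.277, -0.451]), 'moment': array([ 0.007, -0.033, -0.016]), 'gripper_width': np.float64(0.088)} -0.0188
top 460.10964532695476 [[-0.024, -0.982, 0.185, 0.284], [-1.0, 0.02, -0.018, -0.033], [0.014, -0.185, -0.983, 1.503], [0.0, 0.0, 0.0, 1.0]]
top stock_tray 0.57 [249, 218, 278, 284] [0.534 0.129]
top charge_case 0.74 [192, 207, 233, 272] [0.577 0.294]
top charge_case 0.63 [320, 290, 330, 308] [ 0.363 -0.07 ]
top charge_case 0.5 [190, 235, 226, 267] [0.533 0.306]
top cover_tab 0.72 [192, 208, 238, 271] [0.577 0.294]
top cover_tab 0.66 [216, 174, 236, 198] [0.763 0.248]
top cover_tab 0.56 [192, 234, 225, 267] [0.534 0.307]
top scoop 0.57 [376, 246
[... 988 characters left out ...]
.255]
side clear_tape 0.9 [286, 390, 328, 438] [ 0.496 -0.526]
side beam_block 0.57 [251, 369, 280, 409] [ 0.396 -0.46 ]
side holder_a 0.6 [281, 179, 305, 192] [0.536 0.382]
side holder_a 0.44 [254, 160, 259, 181] [0.4   0.497]
side riser 0.72 [363, 224, 381, 242] [0.772 0.081]
side riser 0.23 [243, 311, 313, 337] [ 0.474 -0.258]
side lens_box 0.45 [347, 215, 366, 230] [0.741 0.159]
side mirror_mount 0.83 [344, 173, 366, 207] [0.769 0.329]
side sample_block 0.7 [288, 364, 309, 385] [ 0.483 -0.421]
side sample_block 0.6 [245, 308, 315, 338] [ 0.474 -0.257]
wrist 402.9729538180069 [[-0.369, -0.889, -0.271, 0.322], [-0.93, 0.353, 0.107, 0.597], [0.0, 0.292, -0.957, 0.386], [0.0, 0.0, 0.0, 1.0]]
```

Run:
```python
import cv2,numpy as np
t=cv2.imread("pics/top0.png");s=cv2.imread("pics/side0.png")
a=cv2.resize(t[160:320,170:300],None,fx=3.6,fy=3.6,interpolation=2)
b=cv2.resize(t[220:320,300:500],None,fx=1.6,fy=1.6,interpolation=2)
c=cv2.resize(s[150:440,235:400],None,fx=1.4,fy=1.4,interpolation=2)
o=np.zeros((600,800,3),np.uint8);o[:576,:468]=a;o[:160,470:790]=b;o[170:170+406,500:731]=c
cv2.imwrite("pics/v1.png",o)
```

```text
(no output)
```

View pics/v1.png

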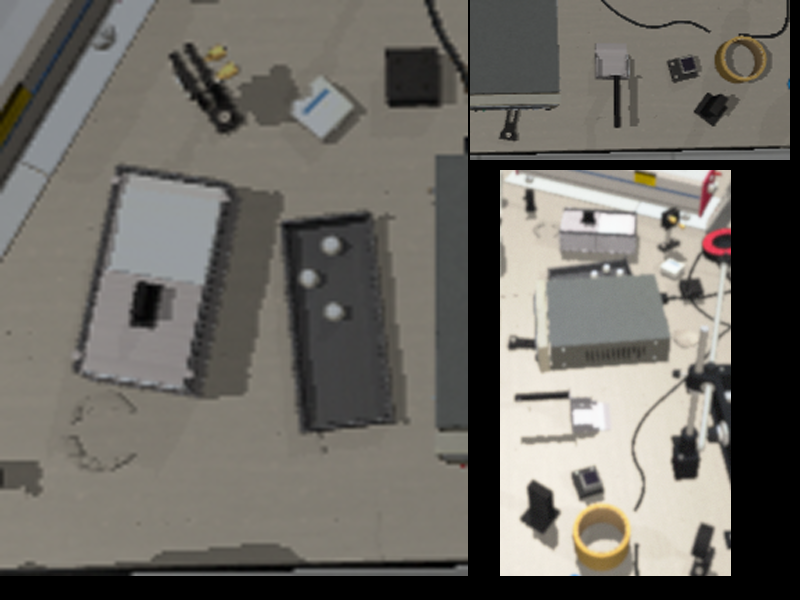

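The views show the case on the left with its tab at about (147,303) in the crop, and the tray with three chunks in its far half. A big grey box stands between the tray and the scoop, whose handle points towards the robot. I'll move over the case and tray for a closer wrist view.

{"method": "servo_tool", "body": {
  "targets": [
    {"dx": 3,"dy": -3.2,"dz": 0.5},
    {"dx": 6,"dy": -6.4,"dz": 1},
    {"dx": 8.5,"dy": -9.6,"dz": 1.5,"spin": 0.05},
    {"dx": 11,"dy": -12.8,"dz": 2,"spin": 0.1},
    {"dx": 14,"dy": -16,"dz": 3,"spin": 0.15},
    {"dx": 17,"dy": -19,"dz": 4,"spin": 0.19},
    {"dx": 19.5,"dy": -22,"dz": 5,"spin": 0.19},
    {"dx": 22,"dy": -25,"dz": 6,"spin": 0.19},
    {"dx": 25,"dy": -28,"dz": 7,"spin": 0.19},
    {"dx": 28,"dy": -31,"dz": 8,"spin": 0.19}
  ]
}}

```text
validation failed for argument at $.ta...
```

{"method": "servo_tool", "body": {
  "targets": [
    {"dx": 1,"dy": -3},
    {"dx": 2,"dy": -6},
    {"dx": 3,"dy": -8},
    {"dx": 4,"dy": -9},
    {"dx": 4,"dy": -9},
    {"dx": 4,"dy": -9},
    {"dx": 4,"dy": -9},
    {"dx": 4,"dy": -9},
    {"dx": 4,"dy": -9},
    {"dx": 4,"dy": -9}
  ]
}}

```text
validation failed for argument at $.ta...
```

Run:
```python
from h import *
s=r.get_state();print(s["time_s"],s["tcp_pos"].round(4) if hasattr(s["tcp_pos"],'round') else s["tcp_pos"],s["eef_rot"])
c="wrist";im=r.capture(c);K,E=cal(c);np.savez("w1.npz",K=K,E=E);cv2.imwrite("pics/w1.png",im)
for n in("stock_tray","charge_case","cover_tab","chunk_a"):
    for o in r.cut_out(n,c)[:4]:
        ys,xs=np.nonzero(o["mask"]);print(n,round(o["p"],2),np.round(o["extent"]).tolist(),xs.mean().round(1),ys.mean().round(1))
```

```text
2.1 [0.249  0.6274 0.2266] [-1.79998763e+02 -2.07665475e-04 -2.16458957e+01]
```

View pics/w1.png

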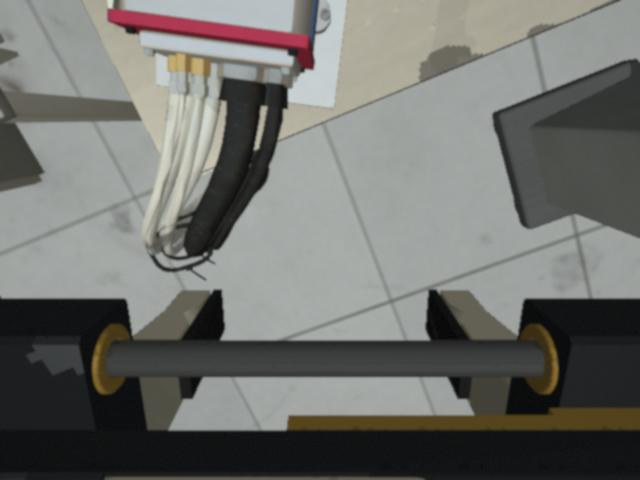

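{"method": "servo_tool", "body": {
  "targets": [
    {"dx": 2.5,"dy": -3.2,"dz": 0.5,"spin": 0,"grip": 100},
    {"dx": 5,"dy": -6.4,"dz": 1,"spin": 0,"grip": 100},
    {"dx": 7.5,"dy": -9.6,"dz": 1.5,"spin": 0.05,"grip": 100},
    {"dx": 10,"dy": -12.8,"dz": 2,"spin": 0.1,"grip": 100},
    {"dx": 12.5,"dy": -16,"dz": 3,"spin": 0.15,"grip": 100},
    {"dx": 15,"dy": -19,"dz": 4,"spin": 0.19,"grip": 100},
    {"dx": 17,"dy": -22,"dz": 5,"spin": 0.19,"grip": 100},
    {"dx": 19,"dy": -25,"dz": 6,"spin": 0.19,"grip": 100},
    {"dx": 21,"dy": -28,"dz": 7,"spin": 0.19,"grip": 100},
    {"dx": 23,"dy": -31,"dz": 8,"spin": 0.19,"grip": 100}
  ]
}}

```text
time_s: 3.18
tcp_pos: [0.4797, 0.3157, 0.3074]
eef_rot: [-180.0, -0.0, -10.8]
contact_force: [1.5, 1.2, 0.7]
gripper_width: 0.0875
```

{"method": "servo_tool", "body": {
  "targets": [
    {"dx": 0.5,"dy": -3,"dz": 0,"spin": 0,"grip": 100},
    {"dx": 1,"dy": -6,"dz": 0,"spin": 0,"grip": 100},
    {"dx": 1.5,"dy": -8,"dz": 0,"spin": 0,"grip": 100},
    {"dx": 2,"dy": -9,"dz": 0,"spin": 0,"grip": 100},
    {"dx": 2,"dy": -9,"dz": 0,"spin": 0,"grip": 100},
    {"dx": 2,"dy": -9,"dz": 0,"spin": 0,"grip": 100},
    {"dx": 2,"dy": -9,"dz": 0,"spin": 0,"grip": 100},
    {"dx": 2,"dy": -9,"dz": 0,"spin": 0,"grip": 100},
    {"dx": 2,"dy": -9,"dz": 0,"spin": 0,"grip": 100},
    {"dx": 2,"dy": -9,"dz": 0,"spin": 0,"grip": 100}
  ]
}}

```text
time_s: 4.02
tcp_pos: [0.4988, 0.2281, 0.3064]
eef_rot: [180.0, 0.0, -10.7]
contact_force: [-0.9, -0.1, -0.3]
gripper_width: 0.0875
```

Run:
```python
from h import *
c="wrist";K,E=cal(c);im=r.capture(c);np.savez("w1.npz",K=K,E=E);cv2.imwrite("pics/w1.png",im);s=r.get_state();print(s["time_s"],s["tcp_pos"])
for n in("stock_tray","charge_case","cover_tab","chunk_a"):
    for i,o in enumerate(r.cut_out(n,c)[:4]):
        ys,xs=np.nonzero(o["mask"]);print(n,round(o["p"],2),np.round(o["extent"]).tolist(),xs.mean().round(1),ys.mean().round(1));np.save(f"m_{n}_{i}.npy",o["mask"])
```

```text
4.0667 [0.49883553 0.22797733 0.30640804]
stock_tray 0.61 [347.0, 30.0, 464.0, 235.0] 408.3 134.8
charge_case 0.84 [190.0, 30.0, 307.0, 233.0] 251.9 126.5
cover_tab 0.77 [205.0, 136.0, 301.0, 227.0] 254.8 181.7
chunk_a 0.67 [396.0, 125.0, 413.0, 139.0] 404.8 132.2
chunk_a 0.52 [383.0, 63.0, 403.0, 80.0] 393.7 72.4
chunk_a 0.51 [372.0, 98.0, 385.0, 115.0] 379.4 106.5
```

View pics/w1.png

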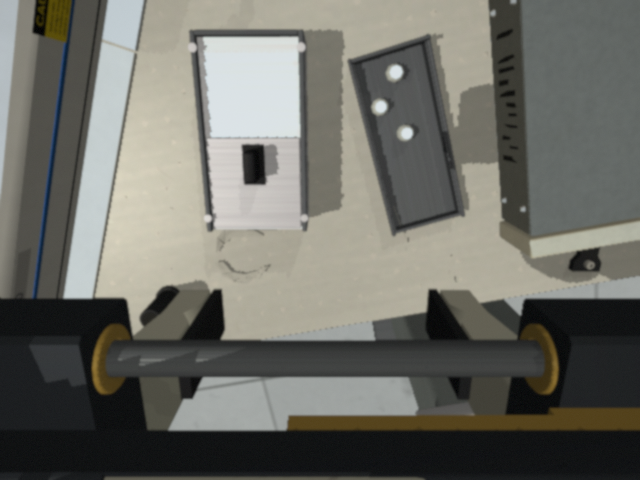

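```bash
cat >> h.py <<'E'
from scipy.optimize import minimize
def R(a): a=np.radians(a);return np.array([[np.cos(a),-np.sin(a)],[np.sin(a),np.cos(a)]])
def fit(mask,pts,x0,c,ke,yaw=None):
    pts=np.array(pts,float);S=8
    m=cv2.GaussianBlur(mask.astype(np.float32),(0,0),1)
    def f(p):
        a=p[2]*100 if yaw is None else yaw
        P=np.c_[pts[:,:2]@R(a).T+p[:2],pts[:,2]]
        h=cv2.convexHull(proj(c,P,ke).astype(np.float32))
        im=np.zeros(mask.shape,np.uint8);cv2.fillConvexPoly(im,np.round(h*256).astype(np.int32),255,cv2.LINE_AA,8)
        return float(np.abs(cv2.GaussianBlur(im.astype(np.float32)/255,(0,0),1)-m).sum())
    b=None
    for k in range(3):
        x=np.array(x0 if b is None else b.x,float);n=len(x)
        b=minimize(f,x,method="Nelder-Mead",options=dict(initial_simplex=np.vstack([x]+[x+np.eye(n)[i]*(.01,.01,.03)[i] for i in range(n)]),xatol=1e-5,fatol=.01))
    x=b.x;print("fit",x[:2].round(4),(x[2]*100).round(2) if len(x)>2 else"",round(b.fun),mask.sum());return x
def box(x0,x1,y0,y1,z0,z1): return [(x,y,z) for x in(x0,x1) for y in(y0,y1) for z in(z0,z1)]
E
python3 - <<'E'
from h import *
d=np.load("w1.npz");ke=(d["K"],d["E"]);c="wrist"
a=fit(np.load("m_charge_case_0.npy"),box(-.095,.095,-.052,.052,0,.062),[.577,.294,-.108],c,ke)
t=fit(np.load("m_stock_tray_0.npy"),box(-.096,.096,-.0405,.0405,0,.018)+box(.092,.096,-.0405,.0405,0,.032),[.55,.13,.05],c,ke)
im=cv2.imread("pics/w1.png");g=im.max(2);m=np.zeros(g.shape,bool);m[140:190,238:272]=g[140:190,238:272]<45
b=fit(m,box(-.015,.015,-.006,.006,.0565,.0865),[.53,.3],c,ke,a[2]*100)
Rc=R(a[2]*100);print("tab in case",(b[:2]-a[:2])@Rc)
Rt=R(t[2]*100)
for i in range(3):
    ys,xs=np.nonzero(np.load(f"m_chunk_a_{i}.npy"));p=ray(c,[xs.mean(),ys.mean()],.012,ke)[0,:2];print("chunk",p,(p-t[:2])@Rt)
for uv,z in(((191,31),.062),((305,31),.062),((207,231),.062),((306,230),.062)):
    print("corner",(ray(c,uv,z,ke)[0,:2]-a[:2])@Rc)
for uv,z in(((350,61),.032),((430,36),.032),((394,233),.018),((463,213),.018)):
    print("tcorner",(ray(c,uv,z,ke)[0,:2]-t[:2])@Rt)
# top/side check
for cam,uv in(("top",(210.8,244.2)),("side",(298,183))): print(ray(cam,uv,.0865 if cam=="top" else .075))
# box height
print(ray(c,[[490,0],[528,235],[503,232]],.1,ke),ray("top",[[355,285],[300,285],[355,220]],.1))
E
```

```text
fit [0.5714 0.2852] -10.28 857 21881
fit [0.5349 0.127 ] 6.31 1025 13969
fit [0.5472 0.2863]  92 630
tab in case [-0.02411133 -0.00321374]
chunk [0.54535797 0.12876051] [0.0105427 0.0006285]
chunk [0.60746925 0.13244882] [ 0.07268306 -0.00253227]
chunk [0.57676729 0.1520912 ] [0.04432603 0.02036559]
corner [0.09376068 0.04896725]
corner [ 0.0930609  -0.05410685]
corner [-0.09390285  0.05179253]
corner [-0.09355552 -0.05119209]
tcorner [0.09454855 0.03995758]
tcorner [ 0.09333254 -0.04079615]
tcorner [-0.0947726   0.04028661]
tcorner [-0.09476544 -0.04062539]
[[0.53959997 0.28206648 0.0865    ]]
[[0.54660985 0.28841827 0.075     ]]
[[0.64059816 0.0644956  0.1       ]
 [0.43647968 0.04248183 0.1       ]
 [0.44383283 0.06554662 0.1       ]] [[ 0.40158679 -0.16157407  0.1       ]
 [ 0.40532647  0.00597332  0.1       ]
 [ 0.60466156 -0.16919838  0.1       ]]
```

The case, tray and three chunks are clear (chunks at about (404,132), (394,72) and (379,106)), and the fitted corners agree to 1–3 mm. I'll push the tab open from behind with the fingers shut.

{"method": "servo_tool", "body": {
  "targets": [
    {"dx": 0.3,"dy": 3.5,"dz": 0,"spin": 0,"grip": 0},
    {"dx": 0.5,"dy": 6.7,"dz": -2,"spin": 0,"grip": 0},
    {"dx": 0.5,"dy": 6.7,"dz": -6,"spin": 0,"grip": 0},
    {"dx": 0.5,"dy": 6.7,"dz": -10,"spin": 0,"grip": 0},
    {"dx": 0.5,"dy": 6.7,"dz": -14,"spin": 0,"grip": 0},
    {"dx": 0.5,"dy": 6.7,"dz": -18,"spin": 0,"grip": 0},
    {"dx": 0.5,"dy": 6.7,"dz": -21,"spin": 0,"grip": 0},
    {"dx": 0.5,"dy": 6.7,"dz": -23,"spin": 0,"grip": 0},
    {"dx": 0.5,"dy": 6.7,"dz": -23.8,"spin": 0,"grip": 0},
    {"dx": 0.5,"dy": 6.7,"dz": -23.8,"spin": 0,"grip": 0}
  ],
  "squeeze": 20
}}

```text
time_s: 5.1
tcp_pos: [0.5032, 0.2935, 0.0666]
eef_rot: [179.8, 0.1, -10.8]
contact_force: [-0.2, 0.3, 0.1]
gripper_width: 0.0267
```

{"method": "servo_tool", "body": {
  "targets": [
    {"dx": 1,"dy": -0.18,"dz": 0,"spin": 0,"grip": 0},
    {"dx": 2,"dy": -0.36,"dz": 0,"spin": 0,"grip": 0},
    {"dx": 3,"dy": -0.54,"dz": 0,"spin": 0,"grip": 0},
    {"dx": 4,"dy": -0.72,"dz": 0,"spin": 0,"grip": 0},
    {"dx": 5,"dy": -0.9,"dz": 0,"spin": 0,"grip": 0},
    {"dx": 6,"dy": -1.08,"dz": 0,"spin": 0,"grip": 0},
    {"dx": 7,"dy": -1.26,"dz": 0,"spin": 0,"grip": 0},
    {"dx": 8,"dy": -1.44,"dz": 0,"spin": 0,"grip": 0},
    {"dx": 8.5,"dy": -1.53,"dz": 0,"spin": 0,"grip": 0},
    {"dx": 8.8,"dy": -1.59,"dz": 0,"spin": 0,"grip": 0}
  ]
}}

```text
time_s: 5.93
tcp_pos: [0.5957, 0.282, 0.0708]
eef_rot: [-179.6, -0.3, -10.7]
contact_force: [-0.5, 11.7, -1.7]
gripper_width: 0.0022
```

{"method": "servo_tool", "body": {
  "targets": [
    {"dx": 0.2,"dy": -0.04,"dz": 0,"spin": 0,"grip": 0},
    {"dx": 0.3,"dy": -0.05,"dz": 0,"spin": 0,"grip": 0},
    {"dx": 0.4,"dy": -0.07,"dz": 0,"spin": 0,"grip": 0},
    {"dx": 0.5,"dy": -0.09,"dz": 0,"spin": 0,"grip": 0},
    {"dx": 0.6,"dy": -0.11,"dz": 0,"spin": 0,"grip": 0},
    {"dx": 0.6,"dy": -0.11,"dz": 0,"spin": 0,"grip": 0},
    {"dx": 0.6,"dy": -0.11,"dz": 0,"spin": 0,"grip": 0},
    {"dx": 0.6,"dy": -0.11,"dz": 0,"spin": 0,"grip": 0},
    {"dx": 0.6,"dy": -0.11,"dz": 0,"spin": 0,"grip": 0},
    {"dx": 0.6,"dy": -0.11,"dz": 0,"spin": 0,"grip": 0}
  ]
}}

```text
time_s: 6.77
tcp_pos: [0.6011, 0.2809, 0.0708]
eef_rot: [-179.6, -0.3, -10.7]
contact_force: [1.5, 10.6, -2.8]
gripper_width: 0.0021
```

Run:
```python
from h import *
w=r.capture("wrist");s=r.capture("side");t=r.capture("top")
o=np.zeros((600,800,3),np.uint8)
o[:480,:640]=w
p=proj("side",[.57,.285,.06])[0].astype(int);q=cv2.resize(s[p[1]-35:p[1]+25,p[0]-40:p[0]+40],None,fx=5,fy=5,interpolation=2);o[300:600,400:800]=q
p=proj("top",[.57,.285,.06])[0].astype(int);q=cv2.resize(t[p[1]-40:p[1]+40,p[0]-40:p[0]+40],None,fx=4,fy=4,interpolation=2);o[280:600,0:320]=q
cv2.imwrite("pics/v4.png",o);st=r.get_state();print(st["contact_force"],st["tcp_pos"],st["moment"])
```

```text
[ 0.87153703 10.4099268  -3.11081111] [0.60111254 0.28094185 0.07083902] [ 3.8259148  -0.29642897  0.13749837]
```

View pics/v4.png

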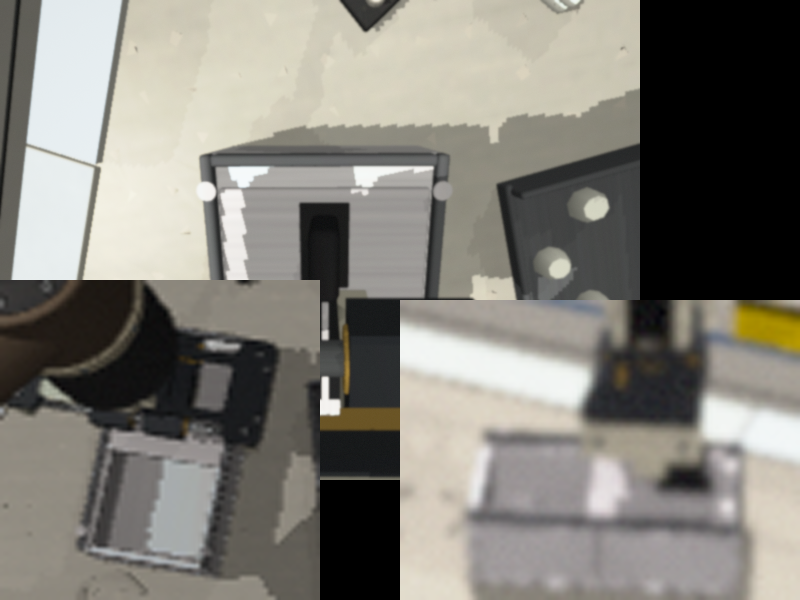

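Run:
```python
from h import *
a=np.array([.5714,.2852]);Rc=R(-10.28)
for n,uv,z in(("plate edge",(320,190),.0565),("stop inner top",(320,167),.062),("stop outer",(320,154),.062),("tab TL",(300,204),.0865),("tab TR",(348,204),.0865),("railR in",(433,230),.062),("railL in",(222,230),.062),("tab far low",(325,204),.0565)):
    print(n,((ray("wrist",uv,z)[0,:2]-a)@Rc).round(4))
print(r.get_state()["joints"])
```

```text
plate edge [0.0792 0.0014]
stop inner top [0.0897 0.0011]
stop outer [0.0949 0.0011]
tab TL [0.0791 0.0081]
tab TR [ 0.079  -0.0094]
railR in [ 0.0624 -0.0475]
railL in [0.0628 0.044 ]
tab far low [ 0.073  -0.0008]
[ 41.8210352   26.53805752 -11.86361739  -0.06641528 -51.09248144
  37.49768223]
```

{"method": "servo_tool", "body": {
  "targets": [
    {"dx": -0.5,"dy": 0.1,"dz": 0,"spin": 0,"grip": 0},
    {"dx": -1,"dy": 0.18,"dz": 0,"spin": 0,"grip": 0},
    {"dx": -1.5,"dy": 0.27,"dz": 0,"spin": 0,"grip": 0},
    {"dx": -2,"dy": 0.36,"dz": 0,"spin": 0,"grip": 0},
    {"dx": -2,"dy": 0.36,"dz": 0,"spin": 0,"grip": 0},
    {"dx": -2,"dy": 0.36,"dz": 0,"spin": 0,"grip": 0},
    {"dx": -2,"dy": 0.36,"dz": 0,"spin": 0,"grip": 0},
    {"dx": -2,"dy": 0.36,"dz": 0,"spin": 0,"grip": 0},
    {"dx": -2,"dy": 0.36,"dz": 0,"spin": 0,"grip": 0},
    {"dx": -2,"dy": 0.36,"dz": 0,"spin": 0,"grip": 0}
  ]
}}

```text
time_s: 7.75
tcp_pos: [0.581, 0.2847, 0.0709]
eef_rot: [-179.6, -0.3, -10.7]
contact_force: [0.6, 11.4, -3.4]
gripper_width: 0.0021
```

Run:
```python
from h import *
st=r.get_state();print(st["contact_force"],st["tcp_pos"],st["moment"])
w=r.capture("wrist");cv2.imwrite("pics/v5.png",w[100:480,150:500])
```

```text
[ 0.62806716 11.40916234 -3.36423409] [0.58095256 0.28468935 0.07086094] [3.98312061 0.09188004 0.12151134]
```

View pics/v5.png

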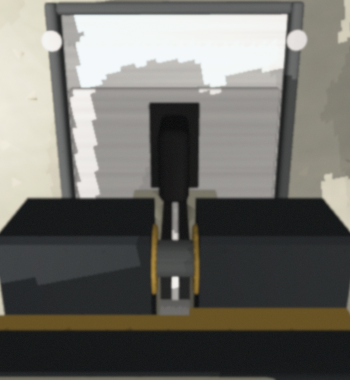

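{"method": "servo_tool", "body": {
  "targets": [
    {"dx": 0,"dy": 0,"dz": 0,"spin": 0,"grip": 45},
    {"dx": 0,"dy": 0,"dz": 0,"spin": 0,"grip": 45},
    {"dx": 0,"dy": 0,"dz": 0,"spin": 0,"grip": 45},
    {"dx": 0,"dy": 0,"dz": 0,"spin": 0,"grip": 45},
    {"dx": 0,"dy": 0,"dz": 0,"spin": 0,"grip": 45},
    {"dx": 0,"dy": 0,"dz": 0,"spin": 0,"grip": 45},
    {"dx": 0,"dy": 0,"dz": 0,"spin": 0,"grip": 45},
    {"dx": 0,"dy": 0,"dz": 0,"spin": 0,"grip": 45},
    {"dx": 0,"dy": 0,"dz": 0,"spin": 0,"grip": 45},
    {"dx": 0,"dy": 0,"dz": 0,"spin": 0,"grip": 45}
  ]
}}

```text
time_s: 8.63
tcp_pos: [0.578, 0.281, 0.0685]
eef_rot: [180.0, -0.0, -10.8]
contact_force: [-0.2, -0.8, -0.7]
gripper_width: 0.0389
```

Run:
```python
from h import *
st=r.get_state();print(st["contact_force"],st["tcp_pos"],st["moment"])
w=r.capture("wrist");cv2.imwrite("pics/v6.png",w[100:480,150:500])
```

```text
[-0.2484883  -0.81370286 -0.65857626] [0.57801043 0.28095019 0.0685432 ] [-0.04746889 -0.03276117  0.0252709 ]
```

View pics/v6.png

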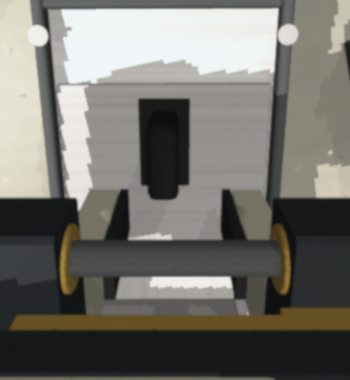

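{"method": "servo_tool", "body": {
  "targets": [
    {"dx": 0,"dy": 0.4,"dz": 0,"spin": 0,"grip": 45},
    {"dx": 0.6,"dy": 0.3,"dz": 0,"spin": 0,"grip": 45},
    {"dx": 1.2,"dy": 0.2,"dz": 0,"spin": 0,"grip": 45},
    {"dx": 1.8,"dy": 0.1,"dz": 0,"spin": 0,"grip": 45},
    {"dx": 2.2,"dy": 0,"dz": 0,"spin": 0,"grip": 45},
    {"dx": 2.2,"dy": 0,"dz": 0,"spin": 0,"grip": 45},
    {"dx": 2.2,"dy": 0,"dz": 0,"spin": 0,"grip": 0},
    {"dx": 2.2,"dy": 0,"dz": 0,"spin": 0,"grip": 0},
    {"dx": 2.2,"dy": 0,"dz": 0,"spin": 0,"grip": 0},
    {"dx": 2.2,"dy": 0,"dz": 0,"spin": 0,"grip": 0}
  ],
  "squeeze": 20
}}

```text
time_s: 9.52
tcp_pos: [0.5998, 0.281, 0.0686]
eef_rot: [-180.0, 0.0, -10.8]
contact_force: [0.1, -0.3, -0.5]
gripper_width: 0.0186
```

{"method": "servo_tool", "body": {
  "targets": [
    {"dx": 0,"dy": 0,"dz": 0,"spin": 0,"grip": 0},
    {"dx": 0,"dy": 0,"dz": 0,"spin": 0,"grip": 0},
    {"dx": 0,"dy": 0,"dz": 0,"spin": 0,"grip": 0},
    {"dx": 0,"dy": 0,"dz": 0,"spin": 0,"grip": 0},
    {"dx": 0.5,"dy": -0.09,"dz": 0,"spin": 0,"grip": 0},
    {"dx": 1,"dy": -0.18,"dz": 0,"spin": 0,"grip": 0},
    {"dx": 1.5,"dy": -0.27,"dz": 0,"spin": 0,"grip": 0},
    {"dx": 2,"dy": -0.36,"dz": 0,"spin": 0,"grip": 0},
    {"dx": 2.2,"dy": -0.4,"dz": 0,"spin": 0,"grip": 0},
    {"dx": 2.2,"dy": -0.4,"dz": 0,"spin": 0,"grip": 0}
  ]
}}

```text
time_s: 10.35
tcp_pos: [0.6233, 0.2771, 0.0687]
eef_rot: [-180.0, -0.1, -10.8]
contact_force: [2.4, 3.2, -1.2]
gripper_width: 0.0116
```

{"method": "servo_tool", "body": {
  "targets": [
    {"dx": 0.1,"dy": -0.02,"dz": 0,"spin": 0,"grip": 0},
    {"dx": 0.2,"dy": -0.04,"dz": 0,"spin": 0,"grip": 0},
    {"dx": 0.3,"dy": -0.05,"dz": 0,"spin": 0,"grip": 0},
    {"dx": 0.4,"dy": -0.07,"dz": 0,"spin": 0,"grip": 0},
    {"dx": 0.5,"dy": -0.09,"dz": 0,"spin": 0,"grip": 0},
    {"dx": 0.6,"dy": -0.11,"dz": 0,"spin": 0,"grip": 0},
    {"dx": 0.7,"dy": -0.12,"dz": 0,"spin": 0,"grip": 0},
    {"dx": 0.8,"dy": -0.14,"dz": 0,"spin": 0,"grip": 0},
    {"dx": 0.8,"dy": -0.14,"dz": 0,"spin": 0,"grip": 0},
    {"dx": 0.8,"dy": -0.14,"dz": 0,"spin": 0,"grip": 0}
  ]
}}

```text
time_s: 11.18
tcp_pos: [0.6268, 0.2763, 0.0686]
eef_rot: [180.0, 0.2, -10.7]
contact_force: [-13.6, 9.2, 8.7]
gripper_width: 0.0121
```

{"method": "servo_tool", "body": {
  "targets": [
    {"dx": 0,"dy": 0,"dz": 0,"spin": 0,"grip": 50},
    {"dx": 0,"dy": 0,"dz": 0,"spin": 0,"grip": 50},
    {"dx": 0,"dy": 0,"dz": 0,"spin": 0,"grip": 50},
    {"dx": 0,"dy": 0,"dz": 0,"spin": 0,"grip": 50},
    {"dx": 0,"dy": 0,"dz": 1,"spin": 0,"grip": 50},
    {"dx": 0,"dy": 0,"dz": 4,"spin": 0,"grip": 50},
    {"dx": 0,"dy": 0,"dz": 8,"spin": 0,"grip": 100},
    {"dx": -1,"dy": -1,"dz": 12,"spin": 0,"grip": 100},
    {"dx": -2,"dy": -2,"dz": 16,"spin": 0,"grip": 100},
    {"dx": -4,"dy": -4,"dz": 19,"spin": 0,"grip": 100}
  ]
}}

```text
time_s: 12.02
tcp_pos: [0.5918, 0.2363, 0.2614]
eef_rot: [-179.9, -0.2, -10.7]
contact_force: [0.5, 0.7, 0.5]
gripper_width: 0.0646
```

Run:
```python
from h import *
st=r.get_state();print(st["tcp_pos"])
for c in("top","side"):
    im=r.capture(c)
    m=r.cut_out("scoop",c)
    for o in m[:2]:print(o["p"],o["extent"])
    K,E=cal(c)
    def f(p):
        a=R(p[2]*100);im2=np.zeros((480,640),np.uint8)
        for b in(box(-.034,.0,-.033,.033,0,.024)+box(0,.041,-.033,.033,0,.002),box(-.137,-.036,-.006,.006,.063,.077),box(-.04,-.034,-.006,.006,0.02,.07)):
            b=np.array(b);P=np.c_[b[:,:2]@a.T+p[:2],b[:,2]];h=cv2.convexHull(proj(c,P,(K,E)).astype(np.float32))
            cv2.fillConvexPoly(im2,np.round(h*256).astype(np.int32),255,cv2.LINE_AA,8)
        return float(np.abs(cv2.GaussianBlur(im2/255.,(0,0),1)-M).sum())
    M=cv2.GaussianBlur(m[0]["mask"].astype(float),(0,0),1);x=np.array([.51,-.28,0.])
    for k in range(4):
        b=minimize(f,x,method="Nelder-Mead",options=dict(initial_simplex=np.vstack([x]+[x+np.eye(3)[i]*(.015,.015,.05)[i] for i in range(3)])));x=b.x
    print(c,x,b.fun,m[0]["mask"].sum())
# cover check via top: tab position
```

```text
[0.59178698 0.23633922 0.26136243]
0.72 [376.1, 245.5, 398.6, 297.8]
top [ 0.49487145 -0.28166693 -0.03072023] 91.63165418490755 631
0.72 [246.9, 309.2, 313.0, 336.1]
side [ 0.49675461 -0.27730601 -0.0198489 ] 212.94731487099725 886
```

{"method": "servo_tool", "body": {
  "targets": [
    {"dx": -1.5,"dy": -3.2,"dz": 1,"spin": 0,"grip": 100},
    {"dx": -3,"dy": -6.4,"dz": 2,"spin": 0,"grip": 100},
    {"dx": -4.5,"dy": -9.6,"dz": 3,"spin": 0,"grip": 100},
    {"dx": -6.5,"dy": -13,"dz": 4,"spin": 0.03,"grip": 100},
    {"dx": -8,"dy": -16.5,"dz": 5,"spin": 0.06,"grip": 100},
    {"dx": -10,"dy": -20,"dz": 6,"spin": 0.09,"grip": 100},
    {"dx": -12,"dy": -23.5,"dz": 7,"spin": 0.12,"grip": 100},
    {"dx": -14,"dy": -27,"dz": 7,"spin": 0.14,"grip": 100},
    {"dx": -16,"dy": -30.5,"dz": 7,"spin": 0.14,"grip": 100},
    {"dx": -18,"dy": -34,"dz": 7,"spin": 0.14,"grip": 100}
  ]
}}

```text
time_s: 13.05
tcp_pos: [0.409, -0.1053, 0.3273]
eef_rot: [180.0, 0.1, -2.7]
contact_force: [0.7, -0.2, 0.4]
gripper_width: 0.0875
```

{"method": "servo_tool", "body": {
  "targets": [
    {"dx": -1.5,"dy": -3.4,"dz": 0,"spin": 0,"grip": 100},
    {"dx": -3,"dy": -6.8,"dz": 0,"spin": 0,"grip": 100},
    {"dx": -4.5,"dy": -10,"dz": -1,"spin": 0,"grip": 100},
    {"dx": -6,"dy": -13.5,"dz": -3,"spin": 0,"grip": 100},
    {"dx": -7,"dy": -16,"dz": -5,"spin": 0,"grip": 100},
    {"dx": -7,"dy": -17,"dz": -6,"spin": 0,"grip": 100},
    {"dx": -7,"dy": -17,"dz": -6,"spin": 0,"grip": 100},
    {"dx": -7,"dy": -17,"dz": -6,"spin": 0,"grip": 100},
    {"dx": -7,"dy": -17,"dz": -6,"spin": 0,"grip": 100},
    {"dx": -7,"dy": -17,"dz": -6,"spin": 0,"grip": 100}
  ]
}}

```text
time_s: 13.88
tcp_pos: [0.3411, -0.2735, 0.2684]
eef_rot: [180.0, -0.0, -2.7]
contact_force: [0.1, 0.1, -0.4]
gripper_width: 0.0874
```

Run:
```python
from h import *
st=r.get_state();print(st["time_s"],st["tcp_pos"],st["eef_rot"])
c="wrist";K,E=cal(c);im=r.capture(c);np.savez("w2.npz",K=K,E=E);cv2.imwrite("pics/w2.png",im)
for o in r.cut_out("scoop",c)[:2]: print(o["p"],o["extent"])
print(proj("wrist",[[.401,-.276,.07],[.496,-.28,0],[.53,-.28,0]]))
```

```text
13.8833 [ 0.34110524 -0.27354717  0.26839335] [ 1.79986523e+02 -3.22937200e-02 -2.68104016e+00]
0.92 [284.9, 0.0, 362.4, 190.9]
[[322.51523842 141.08855018]
 [322.28939492  35.4399238 ]
 [320.5567538   -4.60789576]]
```

View pics/w2.png

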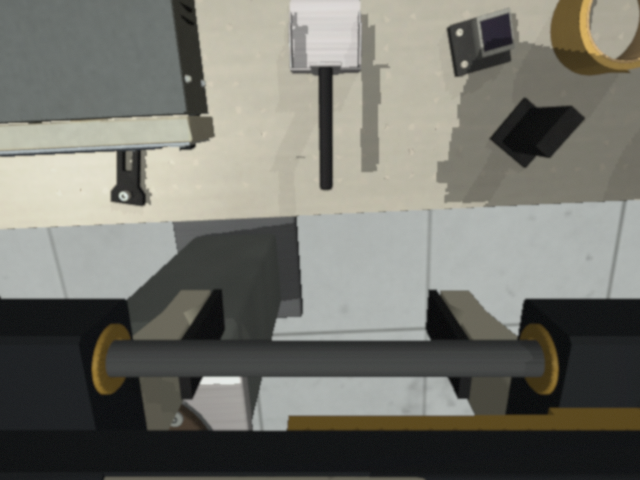

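Run:
```python
from h import *
d=np.load("w2.npz");ke=(d["K"],d["E"]);c="wrist"
h=ray(c,[[326,188.5],[325,70]],.077,ke);print(h)
v=h[1]-h[0];print("yaw",np.degrees(np.arctan2(v[1],v[0])),np.hypot(v[0],v[1]))
print(ray(c,[[291,71],[359,72]],.028,ke),ray(c,[[210,118],[193,147]],.1,ke))
print(ray(c,[[291,71],[359,72]],.0,ke))
# table edge
print(ray(c,[[300,216],[430,208]],0,ke))
```

```text
[[ 0.36080602 -0.27730796  0.077     ]
 [ 0.45684957 -0.2808779   0.077     ]]
yaw -2.128705417629662 0.096109874363289
[[ 0.46262897 -0.24991627  0.028     ]
 [ 0.45887594 -0.31237173  0.028     ]] [[ 0.42400817 -0.18969931  0.1       ]
 [ 0.40270676 -0.1733649   0.1       ]]
[[ 0.46563094 -0.24790592  0.        ]
 [ 0.46161521 -0.314733    0.        ]]
[[ 0.31909321 -0.24734027  0.        ]
 [ 0.32140005 -0.38862766  0.        ]]
```

Handle end at (326,188), and the scoop's axis runs at about -2.5°, in line with the tool. I'll descend and grip the handle.

{"method": "servo_tool", "body": {
  "targets": [
    {"dx": 2,"dy": -0.2,"dz": -3,"spin": 0,"grip": 100},
    {"dx": 4,"dy": -0.4,"dz": -6,"spin": 0,"grip": 90},
    {"dx": 6.2,"dy": -0.55,"dz": -9,"spin": 0,"grip": 80},
    {"dx": 6.2,"dy": -0.55,"dz": -12.5,"spin": 0,"grip": 60},
    {"dx": 6.2,"dy": -0.55,"dz": -16,"spin": 0,"grip": 50},
    {"dx": 6.2,"dy": -0.55,"dz": -19,"spin": 0,"grip": 40},
    {"dx": 6.2,"dy": -0.55,"dz": -21,"spin": 0,"grip": 40},
    {"dx": 6.2,"dy": -0.55,"dz": -21.6,"spin": 0,"grip": 40},
    {"dx": 6.2,"dy": -0.55,"dz": -21.6,"spin": 0,"grip": 40},
    {"dx": 6.2,"dy": -0.55,"dz": -21.6,"spin": 0,"grip": 40}
  ]
}}

```text
time_s: 14.82
tcp_pos: [0.4035, -0.2794, 0.0528]
eef_rot: [180.0, -0.1, -2.7]
contact_force: [0.4, -0.7, 0.5]
gripper_width: 0.0365
```

{"method": "servo_tool", "body": {
  "targets": [
    {"dx": 0,"dy": 0,"dz": 0,"spin": 0,"grip": 0},
    {"dx": 0,"dy": 0,"dz": 0,"spin": 0,"grip": 0},
    {"dx": 0,"dy": 0,"dz": 0,"spin": 0,"grip": 0},
    {"dx": 0,"dy": 0,"dz": 0,"spin": 0,"grip": 0},
    {"dx": 0,"dy": 0,"dz": 0,"spin": 0,"grip": 0},
    {"dx": 0,"dy": 0,"dz": 0,"spin": 0,"grip": 0},
    {"dx": 0,"dy": 0,"dz": 0,"spin": 0,"grip": 0},
    {"dx": 0,"dy": 0,"dz": 0,"spin": 0,"grip": 0},
    {"dx": 0,"dy": 0,"dz": 0,"spin": 0,"grip": 0},
    {"dx": 0,"dy": 0,"dz": 0,"spin": 0,"grip": 0}
  ],
  "squeeze": 60
}}

```text
time_s: 15.65
tcp_pos: [0.4025, -0.2796, 0.0522]
eef_rot: [180.0, -0.0, -2.7]
contact_force: [-1.9, -0.2, 6.5]
gripper_width: 0.0113
```

{"method": "servo_tool", "body": {
  "targets": [
    {"dx": 0,"dy": 0,"dz": 0.7,"spin": 0,"grip": 0},
    {"dx": 0,"dy": 0,"dz": 2,"spin": 0,"grip": 0},
    {"dx": 0,"dy": 0,"dz": 4,"spin": 0,"grip": 0},
    {"dx": 0,"dy": 0,"dz": 7,"spin": 0,"grip": 0},
    {"dx": 0,"dy": 0,"dz": 10,"spin": 0,"grip": 0},
    {"dx": 0,"dy": 0,"dz": 13,"spin": 0,"grip": 0},
    {"dx": 0,"dy": 0,"dz": 16,"spin": 0,"grip": 0},
    {"dx": 0,"dy": 0,"dz": 19,"spin": 0,"grip": 0},
    {"dx": 0,"dy": 0,"dz": 22,"spin": 0,"grip": 0},
    {"dx": 0,"dy": 0,"dz": 24,"spin": 0,"grip": 0}
  ]
}}

```text
time_s: 16.48
tcp_pos: [0.4024, -0.2796, 0.2949]
eef_rot: [180.0, -0.1, -2.7]
contact_force: [1.5, -1.0, -2.1]
gripper_width: 0.0112
```

Run:
```python
from h import *
st=r.get_state();print(st["time_s"],st["tcp_pos"],st["eef_rot"],st["contact_force"],st["gripper_width"])
c="wrist";K,E=cal(c);im=r.capture(c);s=r.capture("side");np.savez("w3.npz",K=K,E=E,t=st["tcp_pos"]);cv2.imwrite("pics/w3.png",im)
p=proj("side",[.47,-.27,.27])[0].astype(int);print(p)
q=cv2.resize(s[p[1]-50:p[1]+50,p[0]-60:p[0]+60],None,fx=2.5,fy=2.5,interpolation=2)
o=np.zeros((600,800,3),np.uint8);o[:350,:640]=im[:350];o[350:600,300:600]=q;cv2.imwrite("pics/v8.png",o)
# expected lip corners
t=np.array(st["tcp_pos"])+[0,0,.0188];a=R(st["eef_rot"][2])
L=np.array([[.136,.033,-.07],[.136,-.033,-.07],[.061,.033,-.04],[.061,-.033,-.04]])
print(proj(c,np.c_[L[:,:2]@a.T+t[:2],L[:,2]+t[2]],(K,E)))
```

```text
16.4833 [ 0.40243649 -0.27956758  0.29493432] [ 1.79963147e+02 -1.22932887e-01 -2.73156754e+00] [ 1.47839989 -1.03219839 -2.06458687] 0.0112237274914717
[285 251]
[[249.47135555 -11.83589703]
 [393.04768872 -11.73137473]
 [246.54828267 160.2240635 ]
 [395.7562703  160.25352533]]
```

View pics/v8.png

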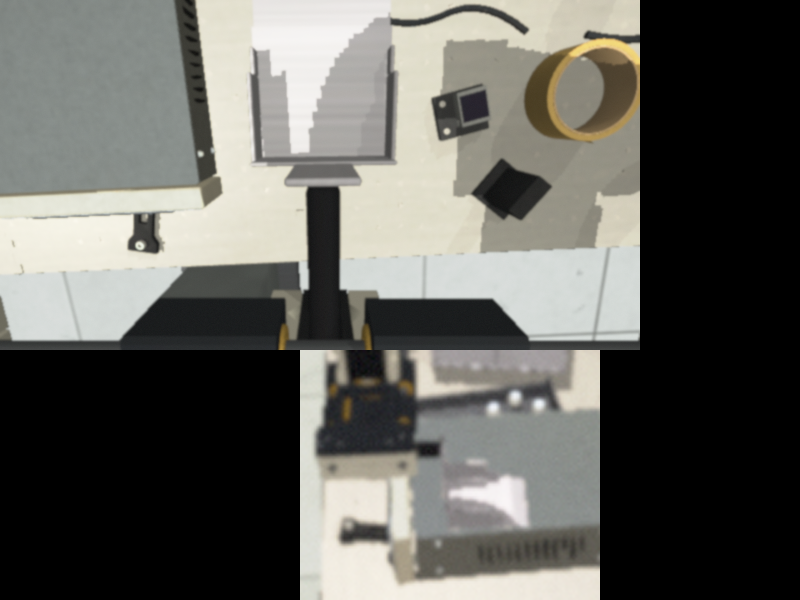

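The scoop hangs level in the grip, with pan corners at (252,163) and (395,163) against (246,160) and (396,160) predicted. It is offset less than 1 mm. Now to the tray.

{"method": "servo_tool", "body": {
  "targets": [
    {"dx": 0.5,"dy": 1.5,"dz": 0,"spin": 0,"grip": 0},
    {"dx": 1,"dy": 4.5,"dz": 0,"spin": 0.02,"grip": 0},
    {"dx": 2,"dy": 8,"dz": 0,"spin": 0.04,"grip": 0},
    {"dx": 3,"dy": 12,"dz": 0,"spin": 0.06,"grip": 0},
    {"dx": 3,"dy": 16,"dz": 0,"spin": 0.08,"grip": 0},
    {"dx": 3,"dy": 20,"dz": 0,"spin": 0.1,"grip": 0},
    {"dx": 3,"dy": 24,"dz": 0,"spin": 0.12,"grip": 0},
    {"dx": 3,"dy": 28,"dz": 0,"spin": 0.14,"grip": 0},
    {"dx": 2,"dy": 32,"dz": 0,"spin": 0.153,"grip": 0},
    {"dx": 1,"dy": 35,"dz": 0,"spin": 0.153,"grip": 0}
  ]
}}

```text
time_s: 17.42
tcp_pos: [0.4111, 0.0728, 0.2907]
eef_rot: [180.0, 0.1, 6.1]
contact_force: [1.1, 0.8, -2.1]
gripper_width: 0.0112
```

{"method": "servo_tool", "body": {
  "targets": [
    {"dx": -0.5,"dy": 2,"dz": -1,"spin": 0,"grip": 0},
    {"dx": -1,"dy": 4,"dz": -4,"spin": 0,"grip": 0},
    {"dx": -1.75,"dy": 4.2,"dz": -7,"spin": 0,"grip": 0},
    {"dx": -1.75,"dy": 4.2,"dz": -10,"spin": 0,"grip": 0},
    {"dx": -1.75,"dy": 4.2,"dz": -13,"spin": 0,"grip": 0},
    {"dx": -1.75,"dy": 4.2,"dz": -16,"spin": 0,"grip": 0},
    {"dx": -1.75,"dy": 4.2,"dz": -17.5,"spin": 0,"grip": 0},
    {"dx": -1.75,"dy": 4.2,"dz": -18,"spin": 0,"grip": 0},
    {"dx": -1.75,"dy": 4.2,"dz": -18,"spin": 0,"grip": 0},
    {"dx": -1.75,"dy": 4.2,"dz": -18,"spin": 0,"grip": 0}
  ]
}}

```text
time_s: 18.25
tcp_pos: [0.3951, 0.1126, 0.1123]
eef_rot: [180.0, 0.0, 6.0]
contact_force: [0.3, -0.1, -1.4]
gripper_width: 0.0114
```

Run:
```python
from h import *
st=r.get_state();print(st["time_s"],st["tcp_pos"],st["eef_rot"],st["contact_force"],st["joints"])
c="wrist";K,E=cal(c);im=r.capture(c);np.savez("w4.npz",K=K,E=E,t=st["tcp_pos"]);cv2.imwrite("pics/w4.png",im)
t0=np.array([.5349,.127]);Rt=R(6.31)
T=np.array([(-.096,.0405,.018),(-.096,-.0405,.018),(.096,.0405,.032),(.096,-.0405,.032)])
P=np.c_[T[:,:2]@Rt.T+t0,T[:,2]];print(proj(c,P,(K,E)).round())
g=(np.array(st["tcp_pos"])[:2]-t0)@Rt;print("grip in tray",g)
v=im[:360].copy()
for p in proj(c,P,(K,E)): cv2.circle(v,tuple(int(q) for q in p.round()),3,(0,0,255),1)
cv2.imwrite("pics/v9.png",cv2.resize(v,None,fx=1.25,fy=1.25))
```

```text
18.25 [0.39514871 0.11260408 0.11225658] [1.79983825e+02 4.17286945e-03 6.03297618e+00] [ 0.29399747 -0.10084531 -1.42705319] [ 4.37434114e+01  1.76626750e+00 -4.01742125e+01  1.37690810e-02
 -4.80727160e+01  5.22803639e+01]
[[ 259.  175.]
 [ 388.  174.]
 [ 232. -244.]
 [ 410. -245.]]
grip in tray [-0.14048687  0.00105105]
```

View pics/v9.png

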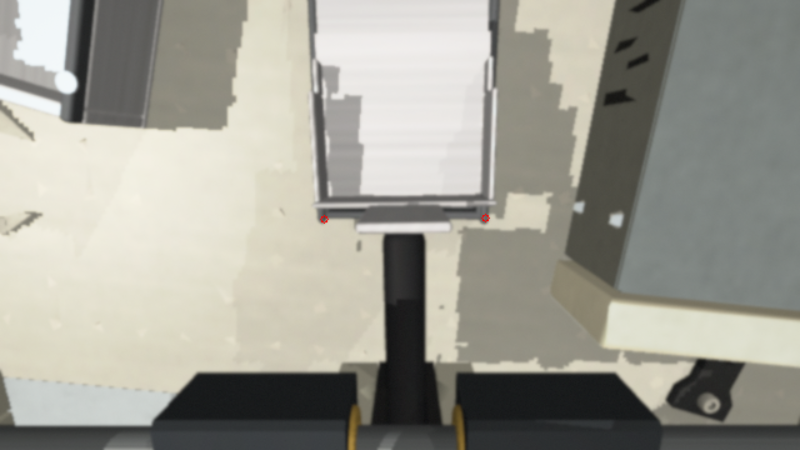

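Run:
```python
from h import *
a=np.load("w1.npz");b=np.load("w4.npz")
def P(d): return d["K"]@np.linalg.inv(d["E"])[:3]
for u,v in(((528,235),(497,234)),((503,218),(454,204)),((531,254),(485,278)),((526,222),(497,234))):
    X=cv2.triangulatePoints(P(a),P(b),np.array(u,float),np.array(v,float))[:,0];X=X[:3]/X[3]
    print(X.round(3),proj("wrist",X,(a["K"],a["E"])).round(),proj("wrist",X,(b["K"],b["E"])).round())
w=cv2.imread("pics/w1.png")[150:300,440:640];x=cv2.imread("pics/w4.png")[150:300,440:640]
cv2.imwrite("pics/v10.png",cv2.resize(np.vstack([w,x]),None,fx=2,fy=2))
```

```text
[0.428 0.031 0.08 ] [[530. 235.]] [[493. 233.]]
[0.428 0.029 0.011] [[503. 218.]] [[454. 204.]]
[0.386 0.007 0.031] [[532. 254.]] [[484. 278.]]
[ 0.401 -0.024 -0.039] [[529. 222.]] [[492. 232.]]
```

View pics/v10.png

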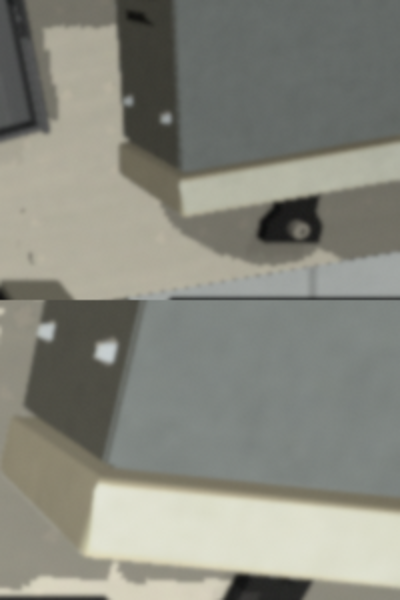

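Triangulated, the grey box is about 80–90 mm high, so the gripper body (bottom at about 120 mm) passes over it. The pan is centred over the tray, so I'll lower it.

{"method": "servo_tool", "body": {
  "targets": [
    {"dx": 0,"dy": 0,"dz": -0.8,"spin": 0.004,"grip": 0},
    {"dx": 0,"dy": 0,"dz": -1.6,"spin": 0.004,"grip": 0},
    {"dx": 0,"dy": 0,"dz": -2.4,"spin": 0.004,"grip": 0},
    {"dx": 0,"dy": 0,"dz": -3.2,"spin": 0.004,"grip": 0},
    {"dx": 0,"dy": 0,"dz": -4,"spin": 0.004,"grip": 0},
    {"dx": 0,"dy": 0,"dz": -4.6,"spin": 0.004,"grip": 0},
    {"dx": 0,"dy": 0,"dz": -5,"spin": 0.004,"grip": 0},
    {"dx": 0,"dy": 0,"dz": -5.3,"spin": 0.004,"grip": 0},
    {"dx": 0,"dy": 0,"dz": -5.5,"spin": 0.004,"grip": 0},
    {"dx": 0,"dy": 0,"dz": -5.6,"spin": 0.004,"grip": 0}
  ]
}}

```text
time_s: 19.13
tcp_pos: [0.3951, 0.1126, 0.0557]
eef_rot: [180.0, -0.0, 6.3]
contact_force: [-0.6, -0.1, 0.5]
gripper_width: 0.0118
```

{"method": "servo_tool", "body": {
  "targets": [
    {"dx": 0,"dy": 0,"dz": -0.05,"spin": 0,"grip": 0},
    {"dx": 0,"dy": 0,"dz": -0.1,"spin": 0,"grip": 0},
    {"dx": 0,"dy": 0,"dz": -0.1,"spin": 0,"grip": 0},
    {"dx": 0,"dy": 0,"dz": -0.1,"spin": 0,"grip": 0},
    {"dx": 0,"dy": 0,"dz": -0.1,"spin": 0,"grip": 0},
    {"dx": 0,"dy": 0,"dz": -0.1,"spin": 0,"grip": 0},
    {"dx": 0,"dy": 0,"dz": -0.1,"spin": 0,"grip": 0},
    {"dx": 0,"dy": 0,"dz": -0.1,"spin": 0,"grip": 0},
    {"dx": 0,"dy": 0,"dz": -0.1,"spin": 0,"grip": 0},
    {"dx": 0,"dy": 0,"dz": -0.1,"spin": 0,"grip": 0}
  ],
  "squeeze": 5
}}

```text
time_s: 19.97
tcp_pos: [0.395, 0.1126, 0.0549]
eef_rot: [-180.0, -0.0, 6.3]
contact_force: [-0.6, 0.5, 0.9]
gripper_width: 0.012
```

Run:
```python
from h import *
st=r.get_state();print(st["time_s"],st["tcp_pos"],st["contact_force"],st["gripper_width"])
s=r.capture("side")
for z,P in (("a",0),): pass
im=r.capture("wrist");K,E=cal("wrist")
q=[]
for cam,pic,P,w,h,f in(("side",s,[.51,.12,.03],60,45,6),):
    p=proj(cam,P)[0].astype(int);q=cv2.resize(pic[p[1]-h:p[1]+h-15,p[0]-w:p[0]+w],None,fx=f,fy=f,interpolation=2)
cv2.imwrite("pics/s_tmp.png",q)
for o in r.cut_out("chunk_a","side")[:4]: print(o["p"],o["extent"],ray("side",[np.nonzero(o["mask"])[1].mean(),np.nonzero(o["mask"])[0].mean()],.012))
```

```text
19.9667 [0.39499794 0.11258889 0.05488535] [-0.64920447  0.46176151  0.93455734] 0.012030781985793267
0.71 [285.1, 388.9, 330.0, 434.9] [[ 0.49474081 -0.53389737  0.012     ]]
```

{"method": "servo_tool", "body": {
  "targets": [
    {"dx": 0.6,"dy": 0.07,"dz": 0,"spin": 0,"grip": 0},
    {"dx": 1.5,"dy": 0.165,"dz": 0,"spin": 0,"grip": 0},
    {"dx": 2.4,"dy": 0.265,"dz": 0,"spin": 0,"grip": 0},
    {"dx": 3.3,"dy": 0.365,"dz": 0,"spin": 0,"grip": 0},
    {"dx": 4.2,"dy": 0.465,"dz": 0,"spin": 0,"grip": 0},
    {"dx": 5.1,"dy": 0.565,"dz": 0,"spin": 0,"grip": 0},
    {"dx": 6,"dy": 0.665,"dz": 0,"spin": 0,"grip": 0},
    {"dx": 6.6,"dy": 0.73,"dz": 0,"spin": 0,"grip": 0},
    {"dx": 7.2,"dy": 0.795,"dz": 0,"spin": 0,"grip": 0},
    {"dx": 7.6,"dy": 0.84,"dz": 0,"spin": 0,"grip": 0}
  ],
  "squeeze": 20
}}

```text
time_s: 20.95
tcp_pos: [0.4717, 0.121, 0.0548]
eef_rot: [180.0, 0.0, 6.2]
contact_force: [-1.3, -0.1, 3.9]
gripper_width: 0.0119
```

{"method": "servo_tool", "body": {
  "targets": [
    {"dx": 0.2,"dy": 0.02,"dz": 0,"spin": 0,"grip": 0},
    {"dx": 0.4,"dy": 0.045,"dz": 0,"spin": 0,"grip": 0},
    {"dx": 0.6,"dy": 0.065,"dz": 0,"spin": 0,"grip": 0},
    {"dx": 0.8,"dy": 0.09,"dz": 0,"spin": 0,"grip": 0},
    {"dx": 1,"dy": 0.11,"dz": 0,"spin": 0,"grip": 0},
    {"dx": 1.2,"dy": 0.13,"dz": 0,"spin": 0,"grip": 0},
    {"dx": 1.4,"dy": 0.155,"dz": 0,"spin": 0,"grip": 0},
    {"dx": 1.6,"dy": 0.175,"dz": 0,"spin": 0,"grip": 0},
    {"dx": 1.7,"dy": 0.19,"dz": 0,"spin": 0,"grip": 0},
    {"dx": 1.7,"dy": 0.19,"dz": 0,"spin": 0,"grip": 0}
  ]
}}

```text
time_s: 21.78
tcp_pos: [0.4883, 0.123, 0.0548]
eef_rot: [-180.0, -0.0, 6.3]
contact_force: [-0.1, -0.1, 1.7]
gripper_width: 0.0122
```

Run:
```python
from h import *
st=r.get_state();print(st["time_s"],st["tcp_pos"],st["contact_force"],st["gripper_width"])
t0=np.array([.5349,.127]);Rt=R(6.31);print("grip in tray",(np.array(st["tcp_pos"])[:2]-t0)@Rt)
im=r.capture("wrist");cv2.imwrite("pics/w5.png",im);s=r.capture("side");cv2.imwrite("pics/s5.png",s)
for c in("wrist","side"):
  for o in r.cut_out("chunk_a",c)[:4]: 
    ys,xs=np.nonzero(o["mask"]);p=ray(c,[xs.mean(),ys.mean()],.014)[0];print(c,round(o["p"],2),np.round(o["extent"]),((p[:2]-t0)@Rt).round(4))
```

```text
21.7833 [0.4883361  0.12295901 0.05484509] [-0.10259791 -0.07419713  1.71209105] 0.012236553922331033
grip in tray [-0.04672594  0.00110122]
wrist 0.81 [324.   1. 367.  21.] [ 0.078  -0.0097]
wrist 0.71 [286.   1. 324.  20.] [0.0783 0.0084]
wrist 0.69 [243.   1. 284.  21.] [0.0783 0.0262]
wrist 0.18 [249.   0. 404. 416.] [ 0.0245 -0.0007]
side 0.3 [304. 181. 329. 196.] [0.1089 0.2071]
```

{"method": "servo_tool", "body": {
  "targets": [
    {"dx": 0.1,"dy": 0.01,"dz": 0,"spin": 0,"grip": 0},
    {"dx": 0.2,"dy": 0.02,"dz": 0,"spin": 0,"grip": 0},
    {"dx": 0.3,"dy": 0.03,"dz": 0,"spin": 0,"grip": 0},
    {"dx": 0.4,"dy": 0.04,"dz": 0,"spin": 0,"grip": 0},
    {"dx": 0.4,"dy": 0.04,"dz": 0,"spin": 0,"grip": 0},
    {"dx": 0.4,"dy": 0.04,"dz": 0,"spin": 0,"grip": 0},
    {"dx": 0.4,"dy": 0.04,"dz": 0,"spin": 0,"grip": 0},
    {"dx": 0.4,"dy": 0.04,"dz": 0,"spin": 0,"grip": 0},
    {"dx": 0.4,"dy": 0.04,"dz": 0,"spin": 0,"grip": 0},
    {"dx": 0.4,"dy": 0.04,"dz": 0,"spin": 0,"grip": 0}
  ]
}}

```text
time_s: 22.82
tcp_pos: [0.4921, 0.1233, 0.0549]
eef_rot: [-180.0, -0.0, 6.3]
contact_force: [-0.3, -1.2, 2.0]
gripper_width: 0.0119
```

{"method": "servo_tool", "body": {
  "targets": [
    {"dx": 0.1,"dy": 0.01,"dz": 0,"spin": 0,"grip": 0},
    {"dx": 0.2,"dy": 0.02,"dz": 0,"spin": 0,"grip": 0},
    {"dx": 0.3,"dy": 0.03,"dz": 0,"spin": 0,"grip": 0},
    {"dx": 0.4,"dy": 0.04,"dz": 0,"spin": 0,"grip": 0},
    {"dx": 0.4,"dy": 0.04,"dz": 0,"spin": 0,"grip": 0},
    {"dx": 0.4,"dy": 0.04,"dz": 0,"spin": 0,"grip": 0},
    {"dx": 0.4,"dy": 0.04,"dz": 0,"spin": 0,"grip": 0},
    {"dx": 0.4,"dy": 0.04,"dz": 0,"spin": 0,"grip": 0},
    {"dx": 0.4,"dy": 0.04,"dz": 0,"spin": 0,"grip": 0},
    {"dx": 0.4,"dy": 0.04,"dz": 0,"spin": 0,"grip": 0}
  ]
}}

```text
time_s: 23.65
tcp_pos: [0.4928, 0.1226, 0.0547]
eef_rot: [179.9, 0.3, 6.2]
contact_force: [-14.7, 1.6, 15.9]
gripper_width: 0.0116
```

Run:
```python
from h import *
st=r.get_state();print(st["time_s"],st["tcp_pos"],st["contact_force"],st["gripper_width"])
t0=np.array([.5349,.127]);Rt=R(6.31);print("grip in tray",(np.array(st["tcp_pos"])[:2]-t0)@Rt)
im=r.capture("wrist");s=r.capture("side");t=r.capture("top")
o=np.zeros((600,800,3),np.uint8);o[:400]=cv2.resize(im[:240,80:560],(800,400))
for i,(cam,pic) in enumerate((("side",s),("top",t))):
    p=proj(cam,[.6,.135,.02])[0].astype(int);o[400:,i*400:(i+1)*400]=cv2.resize(pic[p[1]-15:p[1]+15,p[0]-30:p[0]+30],(400,200),interpolation=2)
cv2.imwrite("pics/v11.png",o)
for c in("wrist",):
  for q in r.cut_out("chunk_a",c)[:4]: 
    ys,xs=np.nonzero(q["mask"]);p=ray(c,[xs.mean(),ys.mean()],.014)[0];print(c,round(q["p"],2),np.round(q["extent"]),((p[:2]-t0)@Rt).round(4))
```

```text
23.65 [0.49283781 0.12256393 0.05474642] [-14.74690147   1.64992605  15.8614753 ] 0.011568915848105016
grip in tray [-0.04229493  0.00021377]
wrist 0.82 [325.   0. 368.  31.] [ 0.0803 -0.0099]
wrist 0.71 [284.   1. 324.  30.] [0.0805 0.0083]
wrist 0.57 [240.   2. 282.  31.] [0.0806 0.0265]
```

View pics/v11.png

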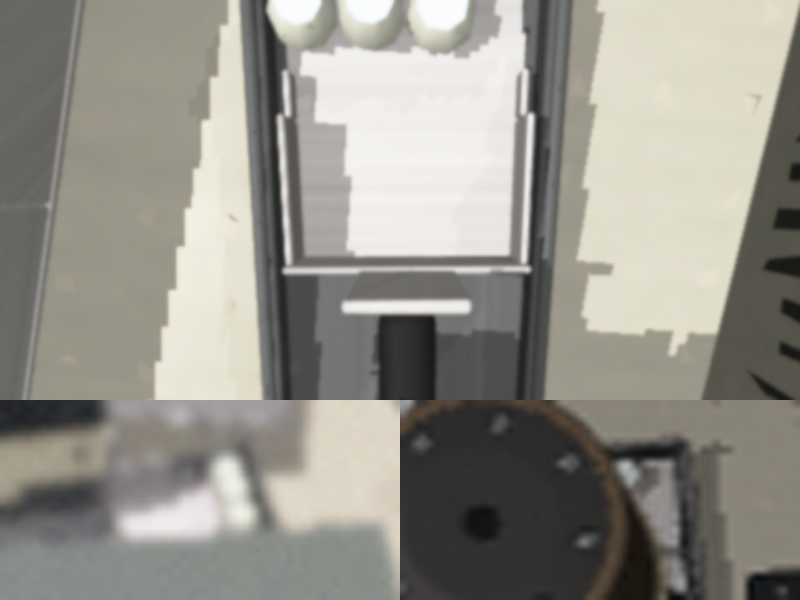

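At the end wall (15 N) the three chunks sit side by side on the lip at rows 0–45 of the crop. The left one reaches slightly past the pan's side wall. I'll back off the push, shift the pan left to take it in, then tip the nose up against the wall.

{"method": "servo_tool", "body": {
  "targets": [
    {"dx": -0.2,"dy": 0,"dz": 0.05,"spin": 0,"grip": 0},
    {"dx": -0.35,"dy": 0,"dz": 0.05,"spin": 0,"grip": 0},
    {"dx": -0.37,"dy": 0.05,"dz": 0.05,"spin": 0,"grip": 0},
    {"dx": -0.38,"dy": 0.1,"dz": 0.05,"spin": 0,"grip": 0},
    {"dx": -0.38,"dy": 0.15,"dz": 0.05,"spin": 0,"grip": 0},
    {"dx": -0.39,"dy": 0.2,"dz": 0.05,"spin": 0,"grip": 0},
    {"dx": -0.39,"dy": 0.25,"dz": 0.05,"spin": 0,"grip": 0},
    {"dx": -0.4,"dy": 0.3,"dz": 0.05,"spin": 0,"grip": 0},
    {"dx": -0.4,"dy": 0.3,"dz": 0.05,"spin": 0,"grip": 0},
    {"dx": -0.4,"dy": 0.3,"dz": 0.05,"spin": 0,"grip": 0}
  ]
}}

```text
time_s: 24.68
tcp_pos: [0.4919, 0.1266, 0.0553]
eef_rot: [180.0, 0.0, 6.3]
contact_force: [0.1, 0.0, -2.7]
gripper_width: 0.0117
```

```bash
cat > ch.py <<'E'
from h import *
st=r.get_state();print(st["time_s"],st["tcp_pos"],st["contact_force"],st["gripper_width"],st["eef_rot"])
t0=np.array([.5349,.127]);Rt=R(6.31);g=(np.array(st["tcp_pos"])[:2]-t0)@Rt;print("grip in tray",g)
im=r.capture("wrist");cv2.imwrite(f"pics/w_{st['time_s']:.2f}.png",im)
for q in r.cut_out("chunk_a","wrist")[:4]:
    ys,xs=np.nonzero(q["mask"]);p=ray("wrist",[xs.mean(),ys.mean()],.014)[0];print(round(q["p"],2),np.round(q["extent"]),((p[:2]-t0)@Rt-g).round(4))
for q in r.cut_out("scoop","wrist")[:1]:print("scoop",q["extent"])
E
python3 ch.py
```

```text
24.6833 [0.49191597 0.12662107 0.05525137] [ 0.1429971   0.00547502 -2.71526443] 0.011733860692730845 [1.79997426e+02 8.60980156e-03 6.25388978e+00]
grip in tray [-0.04276527  0.00434764]
0.87 [293.   2. 331.  32.] [0.1231 0.0043]
0.67 [330.   0. 377.  32.] [ 0.1227 -0.0142]
0.64 [250.   1. 291.  32.] [0.1231 0.0223]
0.45 [249.   0. 402. 414.] [ 0.0689 -0.0021]
scoop [246.4, 0.0, 400.5, 414.8]
```

{"method": "servo_tool", "body": {
  "targets": [
    {"dx": 0,"dy": 0,"dz": -0.05,"spin": 0,"grip": 0},
    {"dx": 0,"dy": 0,"dz": -0.05,"spin": 0,"grip": 0},
    {"dx": -0.15,"dy": -0.02,"dz": -0.22,"spin": 0,"grip": 0},
    {"dx": -0.31,"dy": -0.03,"dz": -0.38,"spin": 0,"grip": 0},
    {"dx": -0.46,"dy": -0.05,"dz": -0.55,"spin": 0,"grip": 0},
    {"dx": -0.6,"dy": -0.07,"dz": -0.73,"spin": 0,"grip": 0},
    {"dx": -0.74,"dy": -0.08,"dz": -0.9,"spin": 0,"grip": 0},
    {"dx": -0.87,"dy": -0.1,"dz": -1.09,"spin": 0,"grip": 0},
    {"dx": -1,"dy": -0.11,"dz": -1.28,"spin": 0,"grip": 0},
    {"dx": -1.12,"dy": -0.12,"dz": -1.47,"spin": 0,"grip": 0}
  ],
  "squeeze": 7
}}

```text
time_s: 25.67
tcp_pos: [0.4805, 0.1254, 0.0404]
eef_rot: [180.0, 0.0, 6.3]
contact_force: [-1.8, 0.4, 2.6]
gripper_width: 0.0122
```

```bash
python3 ch.py
```

```text
25.6667 [0.48054827 0.12538739 0.04038003] [-1.82477336  0.41395188  2.56682265] 0.012222701417667445 [1.79995215e+02 8.83478457e-03 6.25737453e+00]
grip in tray [-0.0541997   0.00437084]
scoop [233.2, 0.0, 413.7, 416.4]
```

{"method": "servo_tool", "body": {
  "targets": [
    {"dx": -0.12,"dy": -0.01,"dz": -0.2,"spin": 0,"grip": 0},
    {"dx": -0.24,"dy": -0.02,"dz": -0.4,"spin": 0,"grip": 0},
    {"dx": -0.36,"dy": -0.04,"dz": -0.6,"spin": 0,"grip": 0},
    {"dx": -0.48,"dy": -0.05,"dz": -0.8,"spin": 0,"grip": 0},
    {"dx": -0.58,"dy": -0.06,"dz": -0.95,"spin": 0,"grip": 0},
    {"dx": -0.58,"dy": -0.06,"dz": -0.95,"spin": 0,"grip": 0},
    {"dx": -0.58,"dy": -0.06,"dz": -0.95,"spin": 0,"grip": 0},
    {"dx": -0.58,"dy": -0.06,"dz": -0.95,"spin": 0,"grip": 0},
    {"dx": -0.58,"dy": -0.06,"dz": -0.95,"spin": 0,"grip": 0},
    {"dx": -0.58,"dy": -0.06,"dz": -0.95,"spin": 0,"grip": 0}
  ]
}}

```text
time_s: 26.65
tcp_pos: [0.475, 0.1248, 0.0311]
eef_rot: [-180.0, 0.0, 6.3]
contact_force: [0.2, 0.5, -0.7]
gripper_width: 0.0121
```

```bash
python3 ch.py
python3 - <<'E'
from h import *
for c in("side","top"):
    im=r.capture(c);cv2.imwrite(f"pics/{c}_tilt.png",im)
    for q in r.cut_out("chunk_a",c)[:4]:print(c,q["p"],q["extent"])
E
```

```text
26.65 [0.47496709 0.1248423  0.03113118] [ 0.1814162   0.45426098 -0.68511521] 0.012127304441074991 [-1.79997913e+02  1.68203332e-03  6.25126737e+00]
grip in tray [-0.05980697  0.00444246]
0.91 [298.  31. 341.  84.] [0.1021 0.0016]
0.79 [242.   0. 291.  44.] [0.1154 0.0207]
0.65 [341.  46. 390.  98.] [ 0.0961 -0.0177]
scoop [225.3, 0.0, 422.2, 407.6]
```

Two chunks slid back into the pan and the left one is still near the lip. I'll clamp hard, lift with the nose up, then jolt it loose in free air.

{"method": "servo_tool", "body": {
  "targets": [
    {"dx": 0,"dy": 0,"dz": 0,"spin": 0,"grip": 0},
    {"dx": 0,"dy": 0,"dz": 0,"spin": 0,"grip": 0},
    {"dx": 0,"dy": 0,"dz": 0,"spin": 0,"grip": 0},
    {"dx": -0.05,"dy": -0.1,"dz": 0.3,"spin": 0,"grip": 0},
    {"dx": -0.1,"dy": -0.3,"dz": 0.8,"spin": 0,"grip": 0},
    {"dx": -0.1,"dy": -0.3,"dz": 1.6,"spin": 0,"grip": 0},
    {"dx": -0.1,"dy": -0.3,"dz": 2.6,"spin": 0,"grip": 0},
    {"dx": -0.1,"dy": -0.3,"dz": 3.8,"spin": 0,"grip": 0},
    {"dx": -0.1,"dy": -0.3,"dz": 5,"spin": 0,"grip": 0},
    {"dx": -0.1,"dy": -0.3,"dz": 6,"spin": 0,"grip": 0}
  ],
  "squeeze": 60
}}

```text
time_s: 27.83
tcp_pos: [0.4741, 0.1218, 0.0927]
eef_rot: [-180.0, -0.0, 6.3]
contact_force: [0.6, -0.2, -3.6]
gripper_width: 0.0113
```

```bash
python3 ch.py
```

```text
27.8333 [0.47409269 0.12181212 0.09269135] [ 0.56301468 -0.17816105 -3.60893182] 0.01128524015953905 [-1.79976594e+02 -4.73967032e-02  6.25591326e+00]
grip in tray [-0.06100911  0.00152675]
0.82 [342.  76. 387. 124.] [ 0.0903 -0.0232]
0.64 [300.  77. 339. 124.] [0.0893 0.002 ]
0.56 [249.  76. 295. 122.] [0.0896 0.0281]
0.2 [229.   3. 420. 408.] [ 0.0777 -0.0012]
scoop [227.7, 1.8, 420.5, 411.5]
```

All three chunks are now well inside the pan (rows 76–124). I'll carry them nose-up to the case.

{"method": "servo_tool", "body": {
  "targets": [
    {"dx": 0,"dy": 0,"dz": 1,"spin": 0,"grip": 0},
    {"dx": 0,"dy": 0,"dz": 2.5,"spin": 0,"grip": 0},
    {"dx": -0.5,"dy": 1,"dz": 4.5,"spin": -0.02,"grip": 0},
    {"dx": -1.5,"dy": 3,"dz": 6,"spin": -0.06,"grip": 0},
    {"dx": -2.8,"dy": 5.5,"dz": 6.8,"spin": -0.1,"grip": 0},
    {"dx": -4.1,"dy": 8.2,"dz": 7,"spin": -0.15,"grip": 0},
    {"dx": -5.5,"dy": 11,"dz": 7,"spin": -0.2,"grip": 0},
    {"dx": -7,"dy": 14,"dz": 7,"spin": -0.25,"grip": 0},
    {"dx": -8.3,"dy": 16.5,"dz": 7,"spin": -0.289,"grip": 0},
    {"dx": -9.2,"dy": 18.3,"dz": 7,"spin": -0.289,"grip": 0}
  ]
}}

```text
time_s: 28.82
tcp_pos: [0.3805, 0.3064, 0.1606]
eef_rot: [180.0, 0.0, -10.4]
contact_force: [0.7, -0.6, -2.6]
gripper_width: 0.0114
```

{"method": "servo_tool", "body": {
  "targets": [
    {"dx": -0.4,"dy": 0.9,"dz": -0.5,"spin": 0,"grip": 0},
    {"dx": -0.7,"dy": 1.4,"dz": -1.5,"spin": 0,"grip": 0},
    {"dx": -0.8,"dy": 1.7,"dz": -2.5,"spin": 0,"grip": 0},
    {"dx": -0.8,"dy": 1.7,"dz": -3.5,"spin": 0,"grip": 0},
    {"dx": -0.8,"dy": 1.7,"dz": -4.5,"spin": 0,"grip": 0},
    {"dx": -0.8,"dy": 1.7,"dz": -5.2,"spin": 0,"grip": 0},
    {"dx": -0.8,"dy": 1.7,"dz": -5.7,"spin": 0,"grip": 0},
    {"dx": -0.8,"dy": 1.7,"dz": -6,"spin": 0,"grip": 0},
    {"dx": -0.8,"dy": 1.7,"dz": -6,"spin": 0,"grip": 0},
    {"dx": -0.8,"dy": 1.7,"dz": -6,"spin": 0,"grip": 0}
  ]
}}

```text
time_s: 29.65
tcp_pos: [0.3742, 0.3217, 0.1013]
eef_rot: [-180.0, -0.0, -10.3]
contact_force: [0.3, 0.2, -3.0]
gripper_width: 0.0114
```

```bash
python3 ch.py
python3 - <<'E'
from h import *
st=r.get_state();g=(np.array(st["tcp_pos"])[:2]-[.5714,.2852])@R(-10.28);print("grip in case",g)
im=cv2.imread("pics/w_%.2f.png"%(st["time_s"])) if 0 else r.capture("wrist")
K,E=cal("wrist")
T=np.array([(-.095,.052,.062),(-.095,-.052,.062),(-.095,0,.052),(-.005,.042,.052),(-.005,-.042,.052),(.095,.052,.062),(.095,-.052,.062)])
P=np.c_[T[:,:2]@R(-10.28).T+[.5714,.2852],T[:,2]];pp=proj("wrist",P);print(pp.round())
for p in pp: cv2.circle(im,tuple(int(q) for q in p.round()),3,(0,0,255),1)
cv2.imwrite("pics/v12.png",im[:420])
E
```

```text
29.65 [0.3742248  0.32174957 0.10127506] [ 0.30440626  0.17401899 -2.98193907] 0.011373835178472111 [-1.79995347e+02 -8.75633944e-03 -1.03187498e+01]
grip in tray [-0.13829731  0.21122919]
0.96 [303.  79. 346. 125.] [ 0.0847 -0.0265]
0.81 [347.  74. 396. 124.] [ 0.078  -0.0521]
0.65 [259.  76. 302. 124.] [ 0.0925 -0.0017]
0.45 [563.   0. 637. 104.] [ 0.0684 -0.1826]
scoop [227.3, 0.0, 420.0, 409.4]
grip in case [-0.20063197  0.00115383]
[[ 209.   57.]
 [ 438.   57.]
 [ 324.   60.]
 [ 222. -178.]
 [ 425. -178.]
 [ 159. -598.]
 [ 488. -598.]]
```

{"method": "servo_tool", "body": {
  "targets": [
    {"dx": 0,"dy": 0,"dz": -0.6,"spin": 0,"grip": 0},
    {"dx": 0,"dy": 0,"dz": -1.2,"spin": 0,"grip": 0},
    {"dx": 0,"dy": 0,"dz": -1.8,"spin": 0,"grip": 0},
    {"dx": 0,"dy": 0,"dz": -2.3,"spin": 0,"grip": 0},
    {"dx": 0,"dy": 0,"dz": -2.6,"spin": 0,"grip": 0},
    {"dx": 0,"dy": 0,"dz": -2.8,"spin": 0,"grip": 0},
    {"dx": 0,"dy": 0,"dz": -2.9,"spin": 0,"grip": 0},
    {"dx": 0,"dy": 0,"dz": -3,"spin": 0,"grip": 0},
    {"dx": 0,"dy": 0,"dz": -3,"spin": 0,"grip": 0},
    {"dx": 0,"dy": 0,"dz": -3,"spin": 0,"grip": 0}
  ]
}}

```text
time_s: 30.68
tcp_pos: [0.374, 0.322, 0.0713]
eef_rot: [-180.0, -0.0, -10.3]
contact_force: [0.6, 0.4, -2.3]
gripper_width: 0.0116
```

{"method": "servo_tool", "body": {
  "targets": [
    {"dx": 0,"dy": 0,"dz": 0,"spin": 0,"grip": 0},
    {"dx": 0,"dy": 0,"dz": 0,"spin": 0,"grip": 0},
    {"dx": 0,"dy": 0,"dz": 0,"spin": 0,"grip": 0},
    {"dx": 0,"dy": 0,"dz": 0,"spin": 0,"grip": 0},
    {"dx": 0,"dy": 0,"dz": 0,"spin": 0,"grip": 0},
    {"dx": 0,"dy": 0,"dz": 0,"spin": 0,"grip": 0},
    {"dx": 0,"dy": 0,"dz": 0,"spin": 0,"grip": 0},
    {"dx": 0,"dy": 0,"dz": 0,"spin": 0,"grip": 0},
    {"dx": 0,"dy": 0,"dz": 0,"spin": 0,"grip": 0},
    {"dx": 0,"dy": 0,"dz": 0,"spin": 0,"grip": 0}
  ],
  "squeeze": 5
}}

```text
time_s: 31.52
tcp_pos: [0.374, 0.3219, 0.0712]
eef_rot: [-180.0, -0.0, -10.3]
contact_force: [-0.6, 1.1, 0.4]
gripper_width: 0.0122
```

```bash
python3 ch.py
```

```text
31.5167 [0.3740321  0.32191688 0.07120993] [-0.59976655  1.06855339  0.39591845] 0.01217965295517448 [-1.79990131e+02 -5.53543407e-03 -1.02998379e+01]
grip in tray [-0.13847044  0.21141667]
0.91 [303.  77. 345. 123.] [ 0.0835 -0.0267]
0.83 [347.  74. 395. 121.] [ 0.0777 -0.0492]
0.63 [257.  79. 300. 124.] [ 0.09   -0.0046]
scoop [228.7, 0.0, 421.3, 412.5]
```

{"method": "servo_tool", "body": {
  "targets": [
    {"dx": 0.2,"dy": -0.04,"dz": 0.5,"spin": 0,"grip": 0},
    {"dx": 0.4,"dy": -0.07,"dz": 1,"spin": 0,"grip": 0},
    {"dx": 0.62,"dy": -0.11,"dz": 1.52,"spin": 0,"grip": 0},
    {"dx": 0.95,"dy": -0.17,"dz": 2.05,"spin": 0,"grip": 0},
    {"dx": 1.3,"dy": -0.23,"dz": 2.65,"spin": 0,"grip": 0},
    {"dx": 1.67,"dy": -0.3,"dz": 3.28,"spin": 0,"grip": 0},
    {"dx": 2,"dy": -0.36,"dz": 3.7,"spin": 0,"grip": 0},
    {"dx": 2.31,"dy": -0.42,"dz": 4.08,"spin": 0,"grip": 0},
    {"dx": 2.65,"dy": -0.48,"dz": 4.45,"spin": 0,"grip": 0},
    {"dx": 3.01,"dy": -0.54,"dz": 4.82,"spin": 0,"grip": 0}
  ],
  "squeeze": 4
}}

```text
time_s: 32.5
tcp_pos: [0.4044, 0.3163, 0.1197]
eef_rot: [180.0, 0.0, -10.3]
contact_force: [0.6, 0.0, -1.5]
gripper_width: 0.012
```

```bash
python3 ch.py
```

```text
32.5 [0.40435895 0.31630213 0.11965592] [ 0.64341797  0.04957223 -1.53780004] 0.01197788657097152 [ 1.79995882e+02  4.57171214e-03 -1.03056433e+01]
grip in tray [-0.10894442  0.20250277]
0.77 [270. 144. 307. 178.] [0.0571 0.0055]
0.68 [307. 144. 340. 175.] [ 0.0506 -0.0164]
0.66 [341. 142. 381. 176.] [ 0.0445 -0.0392]
scoop [253.9, 35.7, 394.7, 414.9]
```

{"method": "servo_tool", "body": {
  "targets": [
    {"dx": 0.45,"dy": -0.08,"dz": 0.42,"spin": 0,"grip": 0},
    {"dx": 0.92,"dy": -0.17,"dz": 0.81,"spin": 0,"grip": 0},
    {"dx": 1.58,"dy": -0.29,"dz": 1.29,"spin": 0,"grip": 0},
    {"dx": 2.1,"dy": -0.38,"dz": 1.61,"spin": 0,"grip": 0},
    {"dx": 2.63,"dy": -0.48,"dz": 1.91,"spin": 0,"grip": 0},
    {"dx": 3.36,"dy": -0.61,"dz": 2.27,"spin": 0,"grip": 0},
    {"dx": 3.92,"dy": -0.71,"dz": 2.5,"spin": 0,"grip": 0},
    {"dx": 4.5,"dy": -0.81,"dz": 2.7,"spin": 0,"grip": 0},
    {"dx": 5.27,"dy": -0.95,"dz": 2.93,"spin": 0,"grip": 0},
    {"dx": 5.27,"dy": -0.95,"dz": 2.93,"spin": 0,"grip": 0}
  ]
}}

```text
time_s: 33.48
tcp_pos: [0.4581, 0.3069, 0.1489]
eef_rot: [-180.0, -0.0, -10.3]
contact_force: [0.4, -0.4, -1.3]
gripper_width: 0.012
```

```bash
python3 ch.py
```

```text
33.4833 [0.45814745 0.3068919  0.14892979] [ 0.42571143 -0.38655105 -1.32680447] 0.012019286386840184 [-1.79985039e+02 -3.06945250e-02 -1.03313723e+01]
grip in tray [-0.05651604  0.18723778]
0.96 [316.  89. 341. 116.] [ 0.0841 -0.0284]
0.74 [285.  71. 310. 100.] [ 0.0995 -0.0123]
0.66 [340.  78. 367. 105.] [ 0.0849 -0.0481]
scoop [263.8, 146.6, 385.6, 416.1]
```

```bash
cat > phi.py <<'E'
from h import *
from scipy.optimize import minimize_scalar
def phi():
    st=r.get_state();im=r.capture("wrist");q=r.cut_out("scoop","wrist")[0];t=np.array(st["tcp_pos"])+[0,0,.018]
    a=R(st["eef_rot"][2])
    def lip(f):
        f=np.radians(f);x=.136*np.cos(f)-.07*np.sin(f);z=-.136*np.sin(f)-.07*np.cos(f);xy=a@np.array([x,0]);return t+[xy[0],xy[1],z]
    b=min(range(-30,81),key=lambda f:abs(proj("wrist",lip(f))[0,1]-q["extent"][1]))
    print("phi",b,"lip",lip(b).round(4),"tcp",np.round(st["tcp_pos"],4),q["extent"],"t",st["time_s"],np.round(st["contact_force"],1))
if __name__=="__main__": phi()
E
python3 - <<'E'
from phi import *
phi()
for q in r.cut_out("chunk_a","wrist")[:4]:
    ys,xs=np.nonzero(q["mask"]);p=ray("wrist",[xs.mean(),ys.mean()],.012)[0,:2];print(q["p"],((p-[.5714,.2852])@R(-10.28)).round(4))
E
```

```text
phi 39 lip [0.5176 0.2959 0.0266] tcp [0.4569 0.3069 0.1486] [263.3, 145.2, 384.4, 415.7] t 33.6333 [-0.4  0.1 -2.3]
0.77 [-0.026  -0.0022]
0.73 [-0.0193 -0.0209]
0.69 [-0.0157  0.0181]
```

{"method": "servo_tool", "body": {
  "targets": [
    {"dx": 0,"dy": 0,"dz": 0,"spin": 0,"grip": 0},
    {"dx": 0,"dy": 0,"dz": 0,"spin": 0,"grip": 0},
    {"dx": 0,"dy": 0,"dz": 0,"spin": 0,"grip": 0},
    {"dx": 0,"dy": 0,"dz": 0.5,"spin": 0,"grip": 0},
    {"dx": 0,"dy": 0,"dz": 1.5,"spin": 0,"grip": 0},
    {"dx": 0,"dy": 0,"dz": 3,"spin": 0,"grip": 0},
    {"dx": 0,"dy": 0,"dz": 5,"spin": 0,"grip": 0},
    {"dx": 0,"dy": 0,"dz": 8,"spin": 0,"grip": 0},
    {"dx": 0,"dy": 0,"dz": 11,"spin": 0,"grip": 0},
    {"dx": 0,"dy": 0,"dz": 14,"spin": 0,"grip": 0}
  ],
  "squeeze": 60
}}

```text
time_s: 34.62
tcp_pos: [0.4565, 0.3066, 0.291]
eef_rot: [-180.0, -0.0, -10.3]
contact_force: [0.9, 1.4, -2.2]
gripper_width: 0.0115
```

Run:
```python
from phi import *
phi();cv2.imwrite("pics/w_after.png",r.capture("wrist"))
for q in r.cut_out("chunk_a","wrist")[:4]:
    ys,xs=np.nonzero(q["mask"]);p=ray("wrist",[xs.mean(),ys.mean()],.012)[0,:2];print(q["p"],q["extent"],((p-[.5714,.2852])@R(-10.28)).round(4))
```

```text
phi 38 lip [0.5195 0.2952 0.1701] tcp [0.4565 0.3066 0.291 ] [264.6, 146.2, 383.2, 415.0] t 34.6167 [ 0.9  1.4 -2.2]
0.76 [339.3, 95.5, 362.9, 111.1] [-0.0227 -0.0233]
0.53 [302.8, 91.6, 318.6, 107.5] [-0.0187  0.0148]
0.53 [322.9, 103.5, 340.1, 115.5] [-0.0291 -0.0052]
```

View pics/w_after.png

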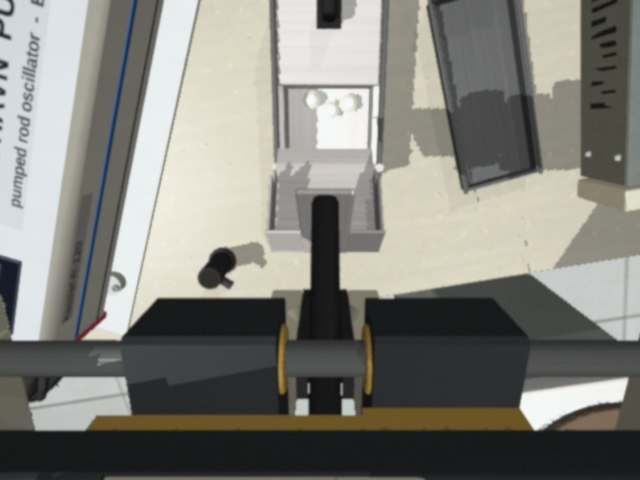

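The picture shows all three chunks in the well (about (315,99), (333,108) and (349,103)), the tray empty and the cover open. Now I'll carry the scoop back to its former bare spot.

{"method": "servo_tool", "body": {
  "targets": [
    {"dx": 0,"dy": -2,"dz": 1,"spin": 0,"grip": 0},
    {"dx": 0,"dy": -5,"dz": 2,"spin": 0,"grip": 0},
    {"dx": 0,"dy": -8.5,"dz": 3,"spin": 0.02,"grip": 0},
    {"dx": 0,"dy": -12,"dz": 4,"spin": 0.04,"grip": 0},
    {"dx": 0,"dy": -16,"dz": 4,"spin": 0.06,"grip": 0},
    {"dx": 0,"dy": -20,"dz": 4,"spin": 0.08,"grip": 0},
    {"dx": 0,"dy": -24,"dz": 4,"spin": 0.1,"grip": 0},
    {"dx": 0,"dy": -28,"dz": 4,"spin": 0.12,"grip": 0},
    {"dx": 0,"dy": -32,"dz": 4,"spin": 0.133,"grip": 0},
    {"dx": 0,"dy": -36,"dz": 4,"spin": 0.133,"grip": 0}
  ]
}}

```text
time_s: 35.65
tcp_pos: [0.4552, -0.0552, 0.328]
eef_rot: [180.0, 0.1, -2.6]
contact_force: [1.9, -0.5, -2.2]
gripper_width: 0.0115
```

{"method": "servo_tool", "body": {
  "targets": [
    {"dx": 0.5,"dy": -4,"dz": 0,"spin": 0,"grip": 0},
    {"dx": 1,"dy": -8,"dz": 0,"spin": 0,"grip": 0},
    {"dx": 1.5,"dy": -12,"dz": 0,"spin": 0,"grip": 0},
    {"dx": 2,"dy": -16,"dz": 0,"spin": 0,"grip": 0},
    {"dx": 2,"dy": -19.5,"dz": 0,"spin": 0,"grip": 0},
    {"dx": 2,"dy": -22,"dz": -1,"spin": 0,"grip": 0},
    {"dx": 2,"dy": -23.2,"dz": -4,"spin": 0,"grip": 0},
    {"dx": 2,"dy": -23.2,"dz": -7,"spin": 0,"grip": 0},
    {"dx": 2,"dy": -23.2,"dz": -10,"spin": 0,"grip": 0},
    {"dx": 2,"dy": -23.2,"dz": -13,"spin": 0,"grip": 0}
  ]
}}

```text
time_s: 36.48
tcp_pos: [0.475, -0.2855, 0.1963]
eef_rot: [-180.0, 0.1, -2.8]
contact_force: [0.9, -0.4, -1.9]
gripper_width: 0.0114
```

```bash
python3 phi.py
```

```text
phi 41 lip [ 0.5317 -0.2882  0.0722] tcp [ 0.475  -0.2855  0.1963] [266.5, 145.5, 383.0, 417.1] t 36.4833 [ 0.9 -0.4 -1.9]
```

{"method": "servo_tool", "body": {
  "targets": [
    {"dx": 0,"dy": 0,"dz": -1.5,"spin": 0,"grip": 0},
    {"dx": 0,"dy": 0,"dz": -3,"spin": 0,"grip": 0},
    {"dx": 0,"dy": 0,"dz": -4.5,"spin": 0,"grip": 0},
    {"dx": 0,"dy": 0,"dz": -5.5,"spin": 0,"grip": 0},
    {"dx": 0,"dy": 0,"dz": -6.2,"spin": 0,"grip": 0},
    {"dx": 0,"dy": 0,"dz": -6.6,"spin": 0,"grip": 0},
    {"dx": 0,"dy": 0,"dz": -6.9,"spin": 0,"grip": 0},
    {"dx": 0,"dy": 0,"dz": -7.1,"spin": 0,"grip": 0},
    {"dx": 0,"dy": 0,"dz": -7.2,"spin": 0,"grip": 0},
    {"dx": 0,"dy": 0,"dz": -7.2,"spin": 0,"grip": 0}
  ]
}}

```text
time_s: 37.42
tcp_pos: [0.4769, -0.2851, 0.127]
eef_rot: [180.0, -0.0, -2.7]
contact_force: [-0.2, -0.6, -2.4]
gripper_width: 0.0112
```

{"method": "servo_tool", "body": {
  "targets": [
    {"dx": 0,"dy": 0,"dz": -0.2,"spin": 0,"grip": 0},
    {"dx": 0,"dy": 0,"dz": -0.4,"spin": 0,"grip": 0},
    {"dx": 0,"dy": 0,"dz": -0.6,"spin": 0,"grip": 0},
    {"dx": -0.2,"dy": 0,"dz": -0.8,"spin": 0,"grip": 0},
    {"dx": -0.7,"dy": 0.03,"dz": -1,"spin": 0,"grip": 0},
    {"dx": -1.3,"dy": 0.06,"dz": -1.3,"spin": 0,"grip": 0},
    {"dx": -1.9,"dy": 0.09,"dz": -1.63,"spin": 0,"grip": 0},
    {"dx": -2.4,"dy": 0.11,"dz": -2,"spin": 0,"grip": 0},
    {"dx": -2.96,"dy": 0.14,"dz": -2.4,"spin": 0,"grip": 0},
    {"dx": -2.96,"dy": 0.14,"dz": -2.4,"spin": 0,"grip": 0}
  ],
  "squeeze": 5
}}

```text
time_s: 38.25
tcp_pos: [0.4453, -0.2833, 0.1017]
eef_rot: [-180.0, 0.1, -2.7]
contact_force: [-1.8, 0.1, -0.4]
gripper_width: 0.0122
```

```bash
python3 phi.py
```

```text
phi 24 lip [ 5.410e-01 -2.879e-01  4.000e-04] tcp [ 0.4453 -0.2833  0.1017] [260.3, 90.5, 387.7, 415.1] t 38.25 [-1.8  0.1 -0.4]
```

{"method": "servo_tool", "body": {
  "targets": [
    {"dx": -0.6,"dy": 0.03,"dz": -0.5,"spin": 0,"grip": 0},
    {"dx": -1.2,"dy": 0.06,"dz": -1.07,"spin": 0,"grip": 0},
    {"dx": -1.75,"dy": 0.08,"dz": -1.65,"spin": 0,"grip": 0},
    {"dx": -2.27,"dy": 0.1,"dz": -2.26,"spin": 0,"grip": 0},
    {"dx": -2.75,"dy": 0.13,"dz": -2.9,"spin": 0,"grip": 0},
    {"dx": -3.21,"dy": 0.15,"dz": -3.55,"spin": 0,"grip": 0},
    {"dx": -3.6,"dy": 0.17,"dz": -4.2,"spin": 0,"grip": 0},
    {"dx": -3.9,"dy": 0.18,"dz": -4.7,"spin": 0,"grip": 0},
    {"dx": -4,"dy": 0.19,"dz": -4.95,"spin": 0,"grip": 0},
    {"dx": -4,"dy": 0.19,"dz": -4.95,"spin": 0,"grip": 0}
  ]
}}

```text
time_s: 39.18
tcp_pos: [0.4066, -0.2817, 0.0526]
eef_rot: [-180.0, 0.1, -2.7]
contact_force: [-0.5, 0.4, 0.4]
gripper_width: 0.0119
```

```bash
python3 phi.py
```

```text
phi 2 lip [ 0.5399 -0.288  -0.0041] tcp [ 0.4066 -0.2817  0.0526] [249.0, 0.0, 403.4, 416.6] t 39.1833 [-0.5  0.4  0.4]
```

{"method": "servo_tool", "body": {
  "targets": [
    {"dx": 0,"dy": 0,"dz": -0.05,"spin": 0,"grip": 0},
    {"dx": 0,"dy": 0,"dz": -0.05,"spin": 0,"grip": 0},
    {"dx": 0,"dy": 0,"dz": -0.05,"spin": 0,"grip": 0},
    {"dx": 0,"dy": 0,"dz": -0.05,"spin": 0,"grip": 30},
    {"dx": 0,"dy": 0,"dz": -0.05,"spin": 0,"grip": 40},
    {"dx": 0,"dy": 0,"dz": -0.05,"spin": 0,"grip": 40},
    {"dx": 0,"dy": 0,"dz": -0.05,"spin": 0,"grip": 40},
    {"dx": 0,"dy": 0,"dz": -0.05,"spin": 0,"grip": 40},
    {"dx": 0,"dy": 0,"dz": 0.3,"spin": 0,"grip": 40},
    {"dx": 0,"dy": 0,"dz": 1,"spin": 0,"grip": 40}
  ],
  "squeeze": 3
}}

```text
time_s: 40.12
tcp_pos: [0.4066, -0.2816, 0.0629]
eef_rot: [-180.0, 0.1, -2.7]
contact_force: [-0.4, 0.2, 0.1]
gripper_width: 0.0349
```

{"method": "servo_tool", "body": {
  "targets": [
    {"dx": 0,"dy": 0,"dz": 1,"spin": 0,"grip": 40},
    {"dx": 0,"dy": 0,"dz": 3,"spin": 0,"grip": 40},
    {"dx": 0,"dy": 0,"dz": 6,"spin": 0,"grip": 60},
    {"dx": -1,"dy": 0,"dz": 10,"spin": 0,"grip": 100},
    {"dx": -3,"dy": 0,"dz": 14,"spin": 0,"grip": 100},
    {"dx": -5,"dy": 0,"dz": 17,"spin": 0,"grip": 100},
    {"dx": -6,"dy": 0,"dz": 20,"spin": 0,"grip": 100},
    {"dx": -6.5,"dy": 0,"dz": 21,"spin": 0,"grip": 100},
    {"dx": -6.5,"dy": 0,"dz": 21,"spin": 0,"grip": 100},
    {"dx": -6.5,"dy": 0,"dz": 21,"spin": 0,"grip": 100}
  ]
}}

```text
time_s: 40.95
tcp_pos: [0.3422, -0.2817, 0.2739]
eef_rot: [180.0, -0.1, -2.7]
contact_force: [0.1, -0.3, -0.4]
gripper_width: 0.0828
```

Run:
```python
from h import *
st=r.get_state();print(st["time_s"],st["tcp_pos"],st["contact_force"],st["gripper_width"])
im=r.capture("wrist");q=r.cut_out("scoop","wrist")[0];print("scoop",q["p"],q["extent"])
# handle: far/near end widths, heights -> rear end & front end pixel prediction if flat
o=np.array([st["tcp_pos"][0]*0+.4066+.095,-.2817-.0045]);a=R(-2.7)
L=np.array([(-.137,0,.077),(-.034,.033,.03),(-.034,-.033,.03),(.041,.033,.0),(.041,-.033,0)])
print("pred",proj("wrist",np.c_[L[:,:2]@a.T+o,L[:,2]]).round(1).tolist())
m=q["mask"];ys=np.nonzero(m.any(1))[0]
for y in range(ys[0],ys[-1]+1,15): x=np.nonzero(m[y])[0];print(y,x.min(),x.max(),end="; ")
print()
b0={};t0=cv2.imread("pics/top0.png");s0=cv2.imread("pics/side0.png")
for c,ref in(("top",t0),("side",s0)):
    im=r.capture(c);cv2.imwrite(f"pics/{c}_end.png",im)
    for n in("scoop","chunk_a","clear_tape","beam_block","holder_a","riser","lens_box","mirror_mount","sample_block","fork_b","cover_tab"):
        for o in r.cut_out(n,c)[:3]:
            if o["p"]>.4: print(c,n,round(o["p"],2),np.round(o["extent"]).astype(int).tolist())
    for nm,(x,y) in dict(tape=(.495,-.54),beam=(.395,-.475),sample=(.481,-.425),riser=(.77,.065),lens=(.739,.15),mirror=(.764,.27),fork=(.36,-.07),holder=(.4,.47)).items():
        p=proj(c,[x,y,.02])[0].astype(int)
        A=ref[max(p[1]-14,0):p[1]+14,p[0]-14:p[0]+14].astype(int);B=im[max(p[1]-14,0):p[1]+14,p[0]-14:p[0]+14].astype(int);print(nm,(np.abs(A-B).max(2)>40).sum(),end=" ")
    print()
```

```text
40.95 [ 0.34215978 -0.2817152   0.27392413] [ 0.1285422  -0.2897505  -0.38019864] 0.08280800288621026
scoop 0.78 [286.2, 0.0, 355.6, 187.4]
pred [[319.8, 184.0], [284.2, 64.1], [356.0, 64.2], [285.0, -18.7], [355.5, -18.7]]
0 286 356; 15 286 356; 30 285 357; 45 286 356; 60 286 356; 75 313 329; 90 314 328; 105 314 328; 120 314 327; 135 315 328; 150 315 327; 165 314 327; 180 315 328; 
top scoop 0.69 [383, 245, 399, 255]
top clear_tape 0.78 [452, 246, 486, 272]
top riser 0.57 [281, 176, 290, 188]
top lens_box 0.52 [254, 180, 265, 196]
top mirror_mount 0.53 [217, 174, 236, 196]
top sample_block 0.46 [423, 254, 442, 258]
top cover_tab 0.81 [196, 208, 231, 239]
tape 75 beam 479 sample 207 riser 0 lens 0 mirror 0 fork 472 holder 0 
side scoop 0.69 [248, 310, 314, 337]
side clear_tape 0.91 [286, 388, 329, 436]
side beam_block 0.61 [250, 369, 280, 408]
side holder_a 0.63 [254, 162, 259, 181]
side riser 0.51 [362, 225, 381, 240]
side lens_box 0.67 [349, 214, 365, 225]
side mirror_mount 0.55 [345, 174, 365, 207]
side fork_b 0.59 [276, 176, 332, 211]
side cover_tab 0.82 [304, 182, 328, 192]
tape 3 beam 253 sample 54 riser 0 lens 0 mirror 0 fork 68 holder 11
```

```bash
python3 -c "
from plant import r
print(r.close_job())"
```

```text
the job is handed in; nothing more can be done
None
```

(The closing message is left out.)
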